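Set the washed beakers and stirring stick out to drain

TASK

Set the washing-up out on the grey draining tray: stand the orange and the white beaker mouth down and flat on the tray floor, one in each of its two square bays, both with their tabs squarely towards the long narrow channel, and lay the wooden stirring stick flat in that channel with its wide blade at the end with the red spout. Set things down, do not drop them onto the tray, and leave everything else on the table where it stands.

Things in the scene. Friction and masses are not known exactly. Their poses are not given: they have to be found in the camera images.
- orange_beaker: square open-topped beaker of hard orange plastic, 60 x 60 mm outside and 70 mm tall, walls and bottom 4 mm, 0.12 kg. Origin at the centre of that 60 x 60 x 70 block; +z points out of the open mouth, +x towards its one small tab (14 mm long, 26 mm wide, 8 mm thick, flush with the rim). At the start it stands mouth up on the table and has to be turned right over (laid on its side and taken again).
- white_beaker: square open-topped beaker of hard white plastic, 60 x 60 mm outside and 70 mm tall, walls and bottom 4 mm, 0.12 kg. Origin at the centre of that 60 x 60 x 70 block; +z points out of the open mouth, +x towards its one small tab (14 mm long, 26 mm wide, 8 mm thick, flush with the rim). At the start it lies on its side, with the tab uppermost, mouth level.
- orange_beaker_tab (a point): outer end of the orange beaker's tab, at (44, 0, 31) mm in the beaker's frame
- white_beaker_tab (a point): outer end of the white beaker's tab, at (44, 0, 31) mm in the beaker's frame
- orange_beaker_mouth (a point): centre of the orange beaker's mouth, in the plane of its rim, at (0, 0, 35) mm in its frame
- white_beaker_mouth (a point): centre of the white beaker's mouth, in the plane of its rim, at (0, 0, 35) mm in its frame
- stick: flat wooden stirring stick, cut from a 22 mm thick board, 190 mm long, 0.11 kg, lying flat (same both faces). Origin on its underside; +x along it to the blade, z up. Handle 24 mm wide from x = -95 to +27 mm, blade 44 mm wide from x = 25 to 95 mm
- stick_tip (a point): end of the stick's blade, at (95, 0, 11) mm in its frame
- tray: fixed grey draining tray, 180 (x) by 290 mm (y); origin under its centre, z up. Floor 6 mm, rim and ribs (5 mm thick) 14 mm above the table. Channel: x -85 to -32.5 mm (the robot's right side of the tray), 280 mm long. Two bays: x -27.5 to 85 mm, y 2.5 to 140 and -2.5 to -140 mm. A red spout sticks out 42 mm at the channel's -y end, the end away from the robot
- bay_spout_end (a point): on the floor of the bay at the spout (-y) end, at (36, -71, 6) mm in the tray's frame: under a beaker's centre when beaker and tab are in the middle of the bay
- bay_handle_end (a point): the same point of the other bay, at (36, 71, 6) mm in the tray's frame
- channel (a point): middle of the channel's floor, at (-58.7, 0, 6) mm in the tray's frame
- cup: round yellow plastic cup, 76 mm across, 95 mm high; origin under its centre; to be left alone
- lid: round aluminium pot lid with a black knob, 160 mm across, 32 mm high; origin under its centre; to be left alone
- jar: amber jar with a red cap, 72 mm across, 100 mm high; origin under its centre; to be left alone
- brush: washing brush lying on the table, origin on its underside; to be left alone
Things that resemble listed ones, but are neither listed nor needed, are in the scene too. What is meant by the stick is not green or purple, and is the larger of those in its own colour.

How it is judged:
By the outcome, as a careful person would: the job done as asked, in the order asked, and still so for the second after the job is handed in, with the robot touching nothing.
It also fails if it takes over 72 s, if anything falls off the work surface, if the arm or the gripper's body presses on something with over 40 N, if the wrist force passes 120 N, or if a joint passes its speed limit or range.

ROBOT

A 6-joint arm with a two-finger parallel gripper is mounted at the origin on the work surface. World frame = base frame: x ahead of the robot, y to its left, z up, the work surface at z = 0. Lengths are in mm, angles in rad, forces in N, time in s.
With the tool pointing down it reaches from about 350 to 875 mm from the base axis. Payload 4.2 kg.
Tool frame: the origin (TCP) lies midway between the tips of the shut fingers; the grasp point (between the pads) lies 19 mm behind it; z points along the fingers, y is the direction in which the jaws open and shut (so a half turn about z gives the same grasp; the last joint's range is limited). The gripper opens to 85 mm and grips with 20 to 120 N. Pads are 22 mm wide; open, the fingers measure 114 mm over their backs; the gripper's body (76 mm by 85 mm) begins 54 mm behind the grasp point. The pads swing forward as they close: fully open they stand 13 mm farther back than shut.
Start: joints at [1.413, 0.385, 0.008, 0, -1.194, -0.259], TCP at [252.989, 571.485, 231.312] pointing down, gripper open.
Joint ranges: [-3.14, 3.14], [-1.21, 2.06], [-1.07, 1.41], [-3.16, 2.05], [-2.99, -0.16], [-3.1, 3.1]. Speed limits (rad/s): [2.79, 2.79, 3.14, 3.14, 3.14, 3.14].

INTERFACE

Orientations are given as a unit quaternion [x, y, z, w].
In Python, from bench import read_state, get_image, job_done, search_frame, regions_of gives the robot as it stands.
- The arm moves only by the tool servo_tool, never from a script. Its arguments are lists of equal length, an entry for each row: "turn": the turn, a rotation vector about the world's x, y, z in rad, a list of three; "dp": the shift along the world's x, y, z in m, a list of three; "fingers": the finger opening in m, from 0 to 0.0854. In form: {"turn": [[rx, ry, rz], ...], "dp": [[tx, ty, tz], ...], "fingers": [fingers, ...]}. A call has exactly 5 rows; each row shifts and turns the pose as measured when the row begins; what a row does not reach is not made up. A row lasts 1/8 s, in which the tool goes at most 62.5 mm and 10.7 degrees, less where a joint would pass 70% of its speed; a pose out of reach is approached as far as the arm can. A call is refused whole if a number of a shift passes 0.0625 or a number of a turn 0.188, either way. A call with a gripper value outside its range is refused whole. The fingers move at their own pace and stop on an object; the grip force is fixed at half the most. Time passes only in rows, so rows that do not move let the fingers close, or fill a call up. It gives the time, the measured TCP pose, the force and the opening at its end, in the units of the state.
- read_state(): the state, without advancing time (a new reading comes with each control period).
- get_image(name): name is "scene" or "top"; returns a dict with "img" (420x560x3 uint8, red, green, blue), "vfov" (degrees; the focal length in pixels is half the picture's height over the tangent of half this angle, whatever the lens; pixels are square), "cx", "cy" (the principal point, pixels), "k1" (the pictures are not rectified: a ray, as slopes to the right and down, at radius r is drawn at 1 + k1 r^2 times it, then the intrinsics apply), "world_from_camera" (4x4, takes a point from camera to world coordinates). Camera axes: x right, y down, z forward; pixel columns grow to the right and rows downward; lengths in mm; the calibration is good to about 2 mm. A picture is of the moment at which its call begins. There is no depth.
- job_done(): hands the job in, once; it reports no verdict.
Trained networks look in the newest picture that a camera, given by its name, has taken for a name from the list of things; names that differ only in an ending like _2 or _b are one class to them, and where a whole thing is asked for, a point or a joint stands for the part that bears it (a point fixed in the world has none). Each returns a list of dicts, best first, with "score" (0 to 1); they miss things now and then, are a little off and sometimes report something else, mostly with a low value. They report only what shows in the picture. A call takes as long as a camera call. They do not tell look-alikes from the thing itself.
- search_frame(query, camera): "box" ([left, top, width, height] in pixels, round what is visible of it).
- regions_of(query, camera): "region" (420x560 bool, what is visible of it) and "box" ([left, top, width, height] in pixels, round what is visible of it).
The state is a dict: "clock": time; "joints": joint angles; "joint_vel": joint speeds; "joint_efforts": joint torques, N m; "position": TCP position; "ee_rot": TCP orientation; "contact_force": force on the tool from outside, world axes, zero at the start; "wrist_torque": the same for the moment, N m; "gripper_width": finger opening in mm.
Only numpy, scipy, OpenCV 4.12 (cv2) and the standard library are available. Lean on these libraries where they do the work, as an engineer would, in place of code of your own. Each camera call takes 0.05 s, during which the arm holds its last target. There are 200 camera calls.

## Working session

There is one attempt and no reset: what is moved stays moved. The work goes in short steps, Python scripts to look and compute and a tool call to move; the robot and the scene stay as the last step left them, time stands still between calls to the robot, and variables do not carry over. Pictures are saved under pics/ and viewed, about 8 in all and at most 12, crops included, and the job is handed in when it is done.

Besides the shell and the picture viewer there is one more tool, called after ">>>" as name(argument=value, ...), one argument or row to a line, values as JSON. servo_tool: Moves the arm, as the interface text tells. Its arguments: {"type":"object","properties":{"turn":{"type":"array","items":{"type":"array","items":{"type":"number"}}},"dp":{"type":"array","items":{"type":"array","items":{"type":"number"}}},"fingers":{"type":"array","items":{"type":"number"}}},"required":["turn","dp","fingers"]}

```bash
mkdir -p pics; ls
cat > h.py <<'E'
import numpy as np, cv2
from bench import *
def intr(c):
    H=c["img"].shape[0]; return H/2/np.tan(np.radians(c["vfov"])/2)
def pix(c,P):
    T=np.linalg.inv(c["world_from_camera"]); P=np.atleast_2d(P).astype(float)
    q=P@T[:3,:3].T+T[:3,3]; s=q[:,:2]/q[:,2:]; r2=(s**2).sum(1,keepdims=True)
    return s*(1+c["k1"]*r2)*intr(c)+[c["cx"],c["cy"]]
def world(c,uv,z):
    uv=np.atleast_2d(uv).astype(float); d=(uv-[c["cx"],c["cy"]])/intr(c); s=d.copy()
    for _ in range(30): s=d/(1+c["k1"]*(s**2).sum(1,keepdims=True))
    T=np.array(c["world_from_camera"]); r=np.c_[s,np.ones(len(s))]@T[:3,:3].T; o=T[:3,3]
    return o+r*((z-o[2])/r[:,2:])
def save(c,n): cv2.imwrite("pics/"+n,c["img"][:,:,::-1])
E
python3 - <<'E'
from h import *
np.set_printoptions(precision=3,suppress=True)
S=get_image("scene");T=get_image("top")
cv2.imwrite("pics/a.png",cv2.resize(np.vstack([S["img"]]),None,fx=1.42,fy=1.42)[:,:,::-1]);cv2.imwrite("pics/b.png",cv2.resize(T["img"],None,fx=1.42,fy=1.42)[:,:,::-1])
for c in(S,T): print(c["vfov"],c["cx"],c["cy"],c["k1"],np.array(c["world_from_camera"]))
for q in["orange_beaker","white_beaker","stick","tray","cup","lid","jar","brush","orange_beaker_tab","white_beaker_tab","stick_tip"]:
  for n in("scene","top"):
    print(q,n,[(round(r["score"],2),np.round(r["box"]).astype(int).tolist()) for r in search_frame(q,n)[:3]])
print(read_state())
E
```

```text
pics
52.313991472785375 278.30378769397214 206.55265074958692 0.0011949952685768254 [[   0.19     0.736   -0.65  1354.555]
 [   0.982   -0.141    0.128  -93.381]
 [   0.003   -0.663   -0.749 1023.071]
 [   0.       0.       0.       1.   ]]
43.70430743870237 275.10127953652676 209.7618703343323 -0.14030504237060756 [[  -0.013   -0.986    0.164  240.394]
 [  -1.       0.012   -0.008   70.585]
 [   0.006   -0.165   -0.986 1786.494]
 [   0.       0.       0.       1.   ]]
orange_beaker scene [(0.71, [258, 200, 25, 34])]
orange_beaker top [(0.73, [214, 171, 59, 21]), (0.6, [270, 200, 24, 25])]
white_beaker scene [(0.78, [335, 183, 26, 26]), (0.39, [140, 192, 68, 99])]
white_beaker top [(0.78, [195, 209, 21, 26])]
stick scene [(0.93, [354, 136, 25, 37]), (0.79, [179, 294, 46, 38]), (0.59, [298, 159, 30, 25])]
stick top [(0.78, [321, 123, 39, 24]), (0.74, [213, 171, 58, 20]), (0.63, [214, 248, 27, 43])]
tray scene [(0.57, [139, 193, 67, 95])]
tray top [(0.89, [338, 166, 51, 97]), (0.52, [191, 210, 29, 26])]
cup scene [(0.72, [240, 261, 31, 40])]
cup top [(0.73, [292, 132, 20, 25])]
lid sce
[... 450 characters left out ...]
3, 67, 96])]
white_beaker_tab top []
stick_tip scene [(0.95, [351, 136, 29, 36]), (0.74, [179, 298, 51, 38]), (0.67, [292, 159, 37, 26])]
stick_tip top [(0.93, [157, 256, 16, 56]), (0.83, [219, 170, 52, 23]), (0.82, [222, 252, 21, 40])]
{'clock': 1.2, 'joints': array([ 1.413,  0.385,  0.008,  0.   , -1.194, -0.259]), 'joint_vel': array([ 0.001, -0.   ,  0.001,  0.   , -0.001,  0.   ]), 'joint_efforts': array([  0.001, -39.211,  18.861,   4.191,  -0.   ,   0.   ]), 'position': array([252.991, 571.501, 231.348]), 'ee_rot': array([ 0.978, -0.207,  0.   , -0.   ]), 'contact_force': array([ 0.306,  0.061, -0.043]), 'wrist_torque': array([ 0.006,  0.031, -0.006]), 'gripper_width': 85.191493461402}
```

View pics/a.png

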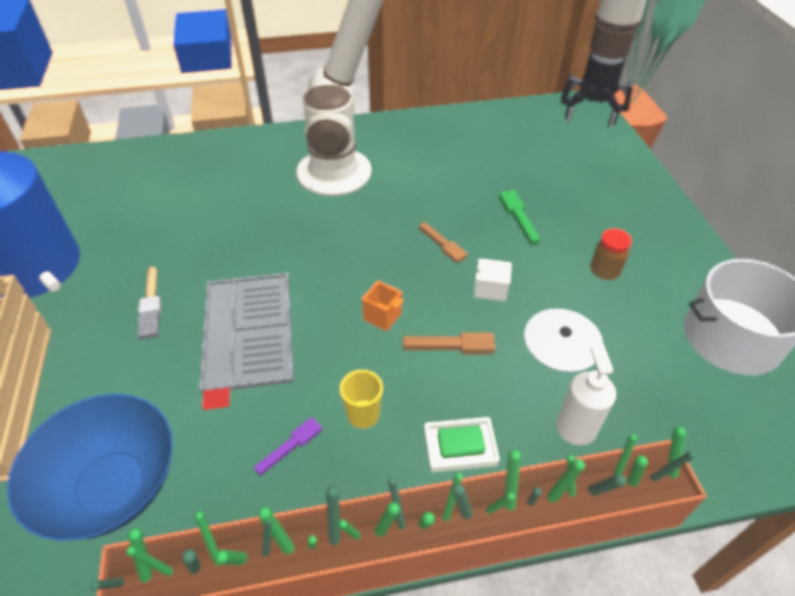

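View pics/b.png

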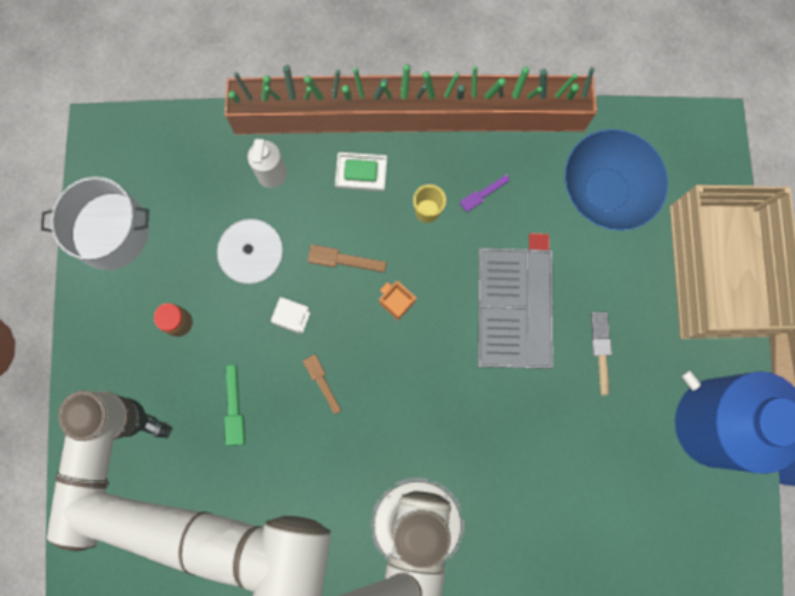

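The top view (shown at 1.42x) has the large brown stick at (345,258), with its blade to the left. The look-alikes are a small brown stick at (320,383), a green one at (233,405) and a purple one at (485,193). The orange beaker is at (397,300) with its tab up-left, the white beaker at (291,315), and the tray at (515,307) with the spout at its far end. I choose the large brown stick. Next I fit the poses to silhouettes from both cameras.

```bash
cat > fit.py <<'E'
from h import *
from scipy.optimize import minimize
def box(x0,x1,y0,y1,z0,z1): return np.array([[x,y,z] for x in(x0,x1) for y in(y0,y1) for z in(z0,z1)],float)
BK=[box(-30,30,-30,30,-35,35),box(30,44,-13,13,27,35)]
ST=[box(-95,27,-12,12,0,22),box(25,95,-22,22,0,22)]
TR=[box(-90,90,-145,145,0,14)]
def pose(p,base,z):
    c,s=np.cos(p[2]),np.sin(p[2]); R=np.array([[c,-s,0],[s,c,0],[0,0,1]])@base
    return lambda P:P@R.T+[p[0],p[1],z]
def render(c,parts,f,roi,k=6):
    x,y,w,h=roi; m=np.zeros((h*k,w*k),np.uint8)
    for P in parts:
        q=(pix(c,f(P))-[x,y]+.5)*k-.5
        cv2.fillConvexPoly(m,cv2.convexHull(np.round(q*16).astype(np.int32)),1,shift=4)
    return cv2.resize(m.astype(np.float32),(w,h),interpolation=cv2.INTER_AREA)
def alpha(c,roi,kind):
    x,y,w,h=roi; I=c["img"][y:y+h,x:x+w].astype(float)
    v=I[:,:,0]-I[:,:,1] if kind!="white" else I[:,:,0]
    bg=np.median(np.r_[v[0],v[-1],v[:,0],v[:,-1]]); d=v-bg
    if kind=="tray": d[v>40]=0
    hi=np.percentile(d[d>.5*np.percentile(d,98)],25)if kind!="tray" else np.median(d[d>.5*np.percentile(d,90)])
    a=np.clip(d/hi,0,1)
    if kind=="tray": a=np.maximum(a,cv2.morphologyEx(a.astype(np.float32),cv2.MORPH_CLOSE,np.ones((7,7))))
    return a
def fit(cams,parts,kind,base,z,p0,pad=14):
    data=[]
    for c in cams:
        q=np.vstack([pix(c,pose(p0,base,z)(P)) for P in parts]); a=(q.min(0)-pad).astype(int); b=(q.max(0)+pad).astype(int)
        roi=(max(a[0],0),max(a[1],0),b[0]-max(a[0],0),b[1]-max(a[1],0)); data.append((c,roi,alpha(c,roi,kind)))
    def cost(p,each=False):
        e=[np.abs(render(c,parts,pose(p,base,z),r)-a).sum()/a.sum() for c,r,a in data]
        return e if each else sum(e)
    best=None
    for dy in(-.5,-.25,0,.25,.5):
        s=np.array(p0,float)+[0,0,dy]
        r=minimize(cost,s,method="Nelder-Mead",options=dict(initial_simplex=s+np.array([[0,0,0],[15,0,0],[0,15,0],[0,0,.2]]),xatol=.05,fatol=1e-4))
        if best is None or r.fun<best.fun: best=r
    return best.x,cost(best.x,True)
UP=np.eye(3); LY=np.array([[0,0,1],[0,-1,0],[1,0,0]],float)  # lying: beaker z->+x(yaw), x->up
E
python3 - <<'E'
from fit import *
S=get_image("scene");T=get_image("top")
g=lambda u,v,z:world(T,[u/1.42,v/1.42],z)[0]
jobs=dict(orange=(BK,"orange",UP,35,g(397,300,35),[2.3,.7,-.8,-2.4]),white=(BK,"white",LY,30,g(291,315,30),[-1.8,-.3,1.3,2.8]),
 stick=(ST,"stick",UP,0,g(345,258,11),[1.45]),tray=(TR,"tray",UP,0,g(515,307,7),[1.57]))
for n,(P,k,B,z,c,ys) in jobs.items():
    for y in ys:
      for cams in ([S,T],)+(([S],[T]) if len(ys)==1 else ()):
        p,e=fit(cams,P,k,B,z,[c[0],c[1],y]); print(n,np.round(p,3),np.round(e,3))
for n,c in(("s",S),("t",T)):
    out=[]
    for (u,v) in [pix(c,[*g(397,300,35)[:2],35])[0],pix(c,[*g(291,315,30)[:2],30])[0],pix(c,[*g(345,258,11)[:2],11])[0]]:
        I=c["img"][int(v)-35:int(v)+35,int(u)-35:int(u)+35]; out.append(cv2.resize(I,(262,262),interpolation=cv2.INTER_CUBIC))
    globals()["r"+n]=np.hstack(out)
cv2.imwrite("pics/c.png",np.vstack([rs,rt])[:,:,::-1])
E
```

```text
orange [527.753  40.358   2.351] [0.234 0.358]
orange [526.191  41.187   0.811] [0.219 0.291]
orange [525.63   41.73   -0.737] [0.208 0.39 ]
orange [527.232  41.429  -2.313] [0.232 0.372]
white [494.109 295.546  -1.905] [0.256 0.173]
white [492.831 297.02   -0.641] [0.272 0.338]
white [493.953 295.009   1.243] [0.237 0.171]
white [494.031 296.68    2.526] [0.314 0.356]
stick [631.609 161.07    1.383] [0.268 0.176]
stick [630.94  160.747   1.382] [0.263]
stick [632.369 161.042   1.373] [0.169]
tray [ 509.902 -247.413    1.528] [0.075 0.051]
tray [ 508.978 -247.723    1.528] [0.073]
tray [ 510.366 -247.434    1.528] [0.051]
```

View pics/c.png

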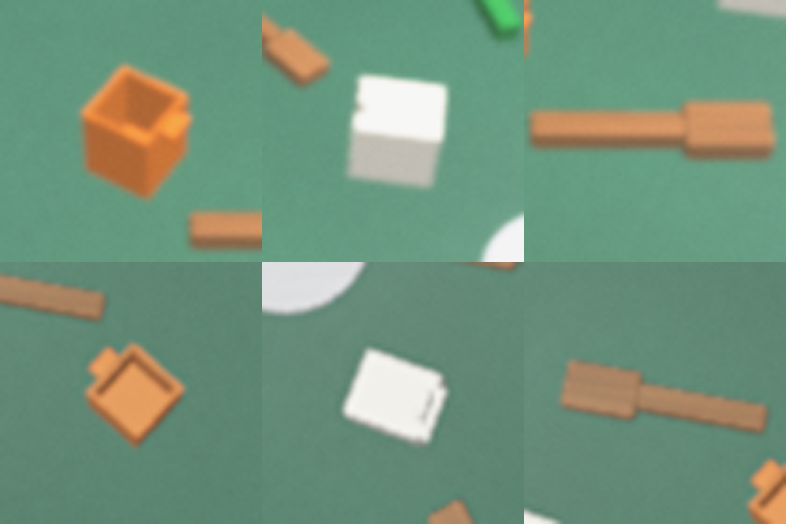

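```bash
cat > plan.py <<'E'
from h import *
from scipy.spatial.transform import Rotation as R
TR=np.array([509.9,-247.4,0]); TY=1.528
tx=np.array([np.cos(TY),np.sin(TY),0]); ty=np.array([-tx[1],tx[0],0])
def tray(x,y,z): return TR+x*tx+y*ty+[0,0,z]
def bkR(xb,zb): xb=np.array(xb,float);zb=np.array(zb,float);return np.c_[xb,np.cross(zb,xb),zb]
def hd(a): return np.array([np.cos(a),np.sin(a),0])
up=np.array([0,0,1.])
def tool(d,y): return np.c_[np.cross(y,d),y,d]
q=2**-.5
def grip1(c,Rb,g=(-5.7,0,-5.7)): return np.array(c)+Rb@g, tool(Rb@[-q,0,-q],Rb[:,1])
def grip2(c,Rb,g=(-12.7,0,9.7),s=1): return np.array(c)+Rb@g, tool(Rb@[-q,0,q],s*Rb[:,1])
def go(tgt,Rt,n=None,vmax=58,wmax=.175,start=None):
    s=read_state(); p,r=(s["position"],R.from_quat(s["ee_rot"])) if start is None else start
    rv=(R.from_matrix(Rt)*r.inv()).as_rotvec(); dp=np.array(tgt)-p
    m=max(np.linalg.norm(dp)/vmax,np.linalg.norm(rv)/wmax); n=n or max(1,int(np.ceil(m)))
    print("rows",n,"turn",np.round(rv/n,3).tolist(),"dp",np.round(dp/n/1000,4).tolist(),"| tot",np.round(rv,3),np.round(dp,1))
    return np.array(tgt),R.from_matrix(Rt)
def st():
    s=read_state(); print("t",round(s["clock"],2),"p",np.round(s["position"],1),"F",np.round(s["contact_force"],1),"w",round(s["gripper_width"],1),"j",np.round(s["joints"],2))
E
python3 - <<'E'
from plan import *
Rb=bkR(hd(.811),up); c=[526.2,41.2,35]
p,Rt=grip1(c,Rb); print(p,Rt.round(2).tolist(), tray(36,-71,6),tray(36,71,6),tray(-58.7,0,6))
d=Rt[:,2]
a=go(p-100*d+[0,0,40],Rt); b=go(p-70*d,Rt,start=a); go(p,Rt,start=b)
E
```

```text
[522.27398933  37.06763503  29.3       ] [[-0.49, -0.72, -0.49], [-0.51, 0.69, -0.51], [0.71, 0.0, -0.71]] [ 582.37518828 -214.47057419    6.        ] [ 440.50520675 -208.39535067    6.        ] [ 507.38862239 -306.04625293    6.        ]
rows 12 turn [-0.075, -0.015, -0.15] dp [0.0265, -0.0403, -0.0076] | tot [-0.895 -0.179 -1.801] [ 318.  -483.1  -91.3]
rows 2 turn [0.0, 0.0, 0.0] dp [-0.0073, -0.0077, -0.0306] | tot [0. 0. 0.] [-14.6 -15.4 -61.2]
rows 2 turn [0.0, 0.0, 0.0] dp [-0.017, -0.0179, -0.0247] | tot [0. 0. 0.] [-34.1 -35.9 -49.5]
```

>>> servo_tool(
  turn=[
    [-0.075, -0.015, -0.15],
    [-0.075, -0.015, -0.15],
    [-0.075, -0.015, -0.15],
    [-0.075, -0.015, -0.15],
    [-0.075, -0.015, -0.15],
  ],
  dp=[
    [0.0265, -0.04, 0],
    [0.0265, -0.04, 0],
    [0.0265, -0.04, 0],
    [0.0265, -0.04, 0],
    [0.0265, -0.04, 0],
  ],
  fingers=[0.0854, 0.0854, 0.0854, 0.0854, 0.0854],
)

```text
clock: 1.92
position: [386.8, 368.0, 232.5]
ee_rot: [0.812, -0.552, 0.076, 0.174]
contact_force: [0.3, -0.3, 0.5]
gripper_width: 85.4
```

>>> servo_tool(
  turn=[
    [-0.075, -0.015, -0.15],
    [-0.075, -0.015, -0.15],
    [-0.075, -0.015, -0.15],
    [-0.075, -0.015, -0.15],
    [-0.075, -0.015, -0.15],
  ],
  dp=[
    [0.0265, -0.04, 0],
    [0.0265, -0.04, 0],
    [0.0265, -0.04, 0],
    [0.0265, -0.04, 0],
    [0.0265, -0.04, 0],
  ],
  fingers=[0.0854, 0.0854, 0.0854, 0.0854, 0.0854],
)

```text
clock: 2.55
position: [523.2, 163.1, 233.3]
ee_rot: [-0.495, 0.797, -0.139, -0.316]
contact_force: [0.7, 0.8, -0.8]
gripper_width: 85.5
```

```bash
cat > g1.py <<'E'
from plan import *
Rb=bkR(hd(.811),up); c=[526.2,41.2,35]
p,Rt=grip1(c,Rb); d=Rt[:,2]; st()
a=go(p-100*d+[0,0,40],Rt); b=go(p-70*d,Rt,start=a); go(p,Rt,start=b);go(p,Rt)
E
python3 g1.py
```

```text
t 2.55 p [523.2 163.1 233.3] F [ 0.7  0.8 -0.8] w 85.5 j [ 0.69  0.57  0.08  0.18 -1.76 -1.18]
rows 3 turn [-0.041, -0.008, -0.088] dp [0.0159, -0.0249, -0.0311] | tot [-0.124 -0.025 -0.263] [ 47.8 -74.8 -93.3]
rows 2 turn [0.0, 0.0, 0.0] dp [-0.0073, -0.0077, -0.0306] | tot [0. 0. 0.] [-14.6 -15.4 -61.2]
rows 2 turn [0.0, 0.0, 0.0] dp [-0.017, -0.0179, -0.0247] | tot [0. 0. 0.] [-34.1 -35.9 -49.5]
rows 5 turn [-0.025, -0.005, -0.053] dp [-0.0002, -0.0252, -0.0408] | tot [-0.124 -0.025 -0.263] [  -0.9 -126.  -204. ]
```

>>> servo_tool(
  turn=[
    [-0.041, -0.008, -0.088],
    [-0.041, -0.008, -0.088],
    [-0.041, -0.008, -0.088],
    [0, 0, 0],
    [0, 0, 0],
  ],
  dp=[
    [0.016, -0.025, -0.031],
    [0.016, -0.025, -0.031],
    [0.016, -0.025, -0.031],
    [-0.0073, -0.0077, -0.0306],
    [-0.0073, -0.0077, -0.0306],
  ],
  fingers=[0.0854, 0.0854, 0.0854, 0.0854, 0.0854],
)

```text
clock: 3.18
position: [561.9, 66.9, 74.2]
ee_rot: [-0.356, 0.853, -0.15, -0.35]
contact_force: [-0.7, 0.8, -0.4]
gripper_width: 85.0
```

```bash
python3 g1.py
python3 - <<'E'
from h import *
S=get_image("scene");T=get_image("top")
o=[]
for c in(S,T):
    u,v=pix(c,[526,41,50])[0]; u,v=int(u),int(v); o.append(cv2.resize(c["img"][v-45:v+45,u-45:u+45],(400,400),interpolation=cv2.INTER_CUBIC))
cv2.imwrite("pics/d.png",np.hstack(o)[:,:,::-1])
E
```

```text
t 3.17 p [561.9  66.9  74.2] F [-0.7  0.8 -0.4] w 85.0 j [ 0.51  0.79  0.01  0.2  -1.55 -1.38]
rows 2 turn [0.001, 0.004, 0.008] dp [0.0046, 0.0107, 0.0329] | tot [0.002 0.007 0.017] [ 9.1 21.4 65.8]
rows 2 turn [0.0, 0.0, 0.0] dp [-0.0073, -0.0077, -0.0306] | tot [0. 0. 0.] [-14.6 -15.4 -61.2]
rows 2 turn [0.0, 0.0, 0.0] dp [-0.017, -0.0179, -0.0247] | tot [0. 0. 0.] [-34.1 -35.9 -49.5]
rows 2 turn [0.001, 0.004, 0.008] dp [-0.0198, -0.0149, -0.0225] | tot [0.002 0.007 0.017] [-39.6 -29.8 -44.9]
```

View pics/d.png

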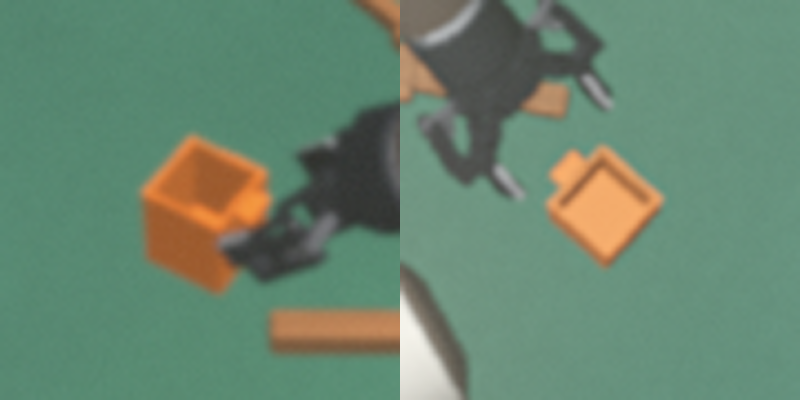

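>>> servo_tool(
  turn=[
    [0.001, 0.004, 0.008],
    [0.001, 0.004, 0.008],
    [0, 0, 0],
    [0, 0, 0],
    [0, 0, 0],
  ],
  dp=[
    [-0.012, -0.001, -0.007],
    [-0.014, -0.0145, -0.019],
    [-0.014, -0.0145, -0.019],
    [0, 0, 0],
    [0, 0, 0],
  ],
  fingers=[0.0854, 0.0854, 0.0854, 0.0854, 0.055],
)

```text
clock: 3.9
position: [524.9, 39.2, 32.5]
ee_rot: [-0.366, 0.849, -0.152, -0.35]
contact_force: [0.8, -0.9, -0.2]
gripper_width: 69.7
```

>>> servo_tool(
  turn=[
    [0, 0, 0],
    [0, 0, 0],
    [0, 0, 0],
    [0, 0, 0],
    [0, 0, 0],
  ],
  dp=[
    [0, 0, 0],
    [0, 0, 0],
    [0, 0, 0],
    [0, 0, 0],
    [0, 0, 0],
  ],
  fingers=[0.045, 0.045, 0.045, 0.045, 0.045],
)

```text
clock: 4.53
position: [527.6, 41.3, 33.5]
ee_rot: [-0.367, 0.85, -0.152, -0.346]
contact_force: [-0.3, -0.2, -2.2]
gripper_width: 59.4
```

```bash
cat > lay.py <<'E'
from plan import *
st()
p,Rt=grip1([526.2,41.2,35],bkR(hd(.811),up)); go(p,Rt)
# held: tool->beaker relation as commanded; lay at (500,10), tab up, mouth toward -tx
Rl=bkR(up,-tx); p2,R2=grip1([500,10,30],Rl)
a=go(p+[0,0,70],Rt); b=go(p2+[0,0,60],R2,start=a); go(p2+[0,0,1],R2,start=b); print(p2)
print("now->hover");go(p2+[0,0,60],R2)
print("now->lay");go(p2+[0,0,1],R2)
E
python3 lay.py
```

```text
t 4.53 p [527.6  41.3  33.5] F [-0.3 -0.2 -2.2] w 59.4 j [ 0.51  0.78 -0.14  0.22 -1.4  -1.39]
rows 1 turn [-0.004, 0.01, -0.006] dp [-0.0054, -0.0042, -0.0042] | tot [-0.004  0.01  -0.006] [-5.4 -4.2 -4.2]
rows 2 turn [-0.002, 0.005, -0.003] dp [-0.0027, -0.0021, 0.0329] | tot [-0.004  0.01  -0.006] [-5.4 -4.2 65.8]
rows 10 turn [0.147, -0.062, 0.056] dp [-0.0022, -0.0021, -0.0015] | tot [ 1.472 -0.624  0.561] [-22.  -21.4 -15. ]
rows 2 turn [0.0, 0.0, 0.0] dp [0.0, 0.0, -0.0295] | tot [0. 0. 0.] [  0.   0. -59.]
[500.24386461  15.69478095  24.3       ]
now->hover
rows 10 turn [0.147, -0.061, 0.056] dp [-0.0027, -0.0026, 0.0051] | tot [ 1.466 -0.613  0.562] [-27.4 -25.6  50.8]
now->lay
rows 10 turn [0.147, -0.061, 0.056] dp [-0.0027, -0.0026, -0.0008] | tot [ 1.466 -0.613  0.562] [-27.4 -25.6  -8.2]
```

>>> servo_tool(
  turn=[
    [0, 0, 0],
    [0.147, -0.061, 0.056],
    [0.147, -0.061, 0.056],
    [0.147, -0.061, 0.056],
    [0.147, -0.061, 0.056],
  ],
  dp=[
    [0, 0, 0.04],
    [-0.003, -0.003, 0.015],
    [-0.003, -0.003, 0],
    [-0.003, -0.003, 0],
    [-0.003, -0.003, 0],
  ],
  fingers=[0.045, 0.045, 0.045, 0.045, 0.045],
)

```text
clock: 5.15
position: [515.1, 30.5, 88.0]
ee_rot: [-0.528, 0.844, 0.022, -0.097]
contact_force: [-0.4, -0.3, -2.2]
gripper_width: 59.2
```

>>> servo_tool(
  turn=[
    [0.147, -0.061, 0.056],
    [0.147, -0.061, 0.056],
    [0.147, -0.061, 0.056],
    [0.147, -0.061, 0.056],
    [0.147, -0.061, 0.056],
  ],
  dp=[
    [-0.003, -0.003, 0],
    [-0.003, -0.003, 0],
    [-0.003, -0.003, 0],
    [-0.003, -0.003, 0],
    [-0.003, -0.003, 0],
  ],
  fingers=[0.045, 0.045, 0.045, 0.045, 0.045],
)

```text
clock: 5.78
position: [497.5, 16.1, 92.0]
ee_rot: [-0.638, 0.696, 0.233, 0.234]
contact_force: [-0.8, -0.3, -1.6]
gripper_width: 59.3
```

```bash
cat > lay.py <<'E'
from plan import *
st()
Rl=bkR(up,-tx); p2,R2=grip1([500,10,30],Rl,(1,0,-1.5)); print(p2); go(p2+[0,0,12],R2); go(p2+[0,0,1],R2)
E
python3 lay.py
```

```text
t 5.78 p [497.5  16.1  92. ] F [-0.8 -0.3 -1.6] w 59.3 j [-0.11  0.44 -0.22 -0.77 -1.11  0.45]
[500.0641749   11.49862657  31.        ]
rows 1 turn [0.111, -0.033, 0.033] dp [0.0026, -0.0046, -0.049] | tot [ 0.111 -0.033  0.033] [  2.6  -4.6 -49. ]
rows 2 turn [0.055, -0.016, 0.016] dp [0.0013, -0.0023, -0.03] | tot [ 0.111 -0.033  0.033] [  2.6  -4.6 -60. ]
```

>>> servo_tool(
  turn=[
    [0.055, -0.016, 0.016],
    [0.055, -0.016, 0.016],
    [0, 0, 0],
    [0, 0, 0],
    [0, 0, 0],
  ],
  dp=[
    [0.001, -0.002, -0.02],
    [0.001, -0.002, -0.02],
    [0, 0, -0.01],
    [0, 0, -0.003],
    [0, 0, 0],
  ],
  fingers=[0.045, 0.045, 0.045, 0.045, 0.045],
)

```text
clock: 6.4
position: [499.0, 8.9, 37.9]
ee_rot: [-0.638, 0.668, 0.265, 0.277]
contact_force: [0.3, -0.2, -0.5]
gripper_width: 59.5
```

```bash
python3 lay.py
```

```text
t 6.4 p [499.    8.9  37.9] F [ 0.3 -0.2 -0.5] w 59.5 j [-0.2   0.58 -0.21 -0.88 -1.13  0.69]
[500.0641749   11.49862657  31.        ]
rows 1 turn [-0.002, -0.001, 0.003] dp [0.001, 0.0026, 0.0051] | tot [-0.002 -0.001  0.003] [1.  2.6 5.1]
rows 1 turn [-0.002, -0.001, 0.003] dp [0.001, 0.0026, -0.0059] | tot [-0.002 -0.001  0.003] [ 1.   2.6 -5.9]
```

>>> servo_tool(
  turn=[
    [0, 0, 0],
    [0, 0, 0],
    [0, 0, 0],
    [0, 0, 0],
    [0, 0, 0],
  ],
  dp=[
    [0, 0, -0.002],
    [0, 0, -0.0015],
    [0, 0, -0.0015],
    [0, 0, 0],
    [0, 0, 0],
  ],
  fingers=[0.045, 0.045, 0.045, 0.045, 0.045],
)

```text
clock: 7.02
position: [499.9, 10.2, 35.0]
ee_rot: [-0.64, 0.667, 0.263, 0.278]
contact_force: [-0.0, 0.2, -1.4]
gripper_width: 59.2
```

Run:
```python
from fit import *
from plan import st
st()
S=get_image("scene");T=get_image("top")
o=[]
for c in(S,T):
    u,v=pix(c,[500,10,30])[0]; u,v=int(u),int(v); o.append(cv2.resize(c["img"][v-40:v+40,u-40:u+40],(400,400),interpolation=cv2.INTER_CUBIC))
cv2.imwrite("pics/e.png",np.hstack(o)[:,:,::-1])
```

```text
t 7.03 p [499.9  10.2  35. ] F [-0.   0.2 -1.4] w 59.2 j [-0.2   0.58 -0.21 -0.89 -1.13  0.7 ]
```

View pics/e.png

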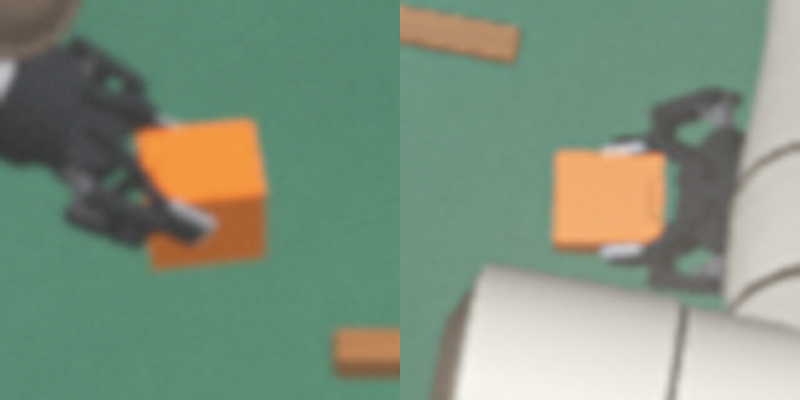

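The orange beaker is held on its side, tab up, with its mouth to the right (top crop, about (660,200)). I lower it until it touches.

>>> servo_tool(
  turn=[
    [0, 0, 0],
    [0, 0, 0],
    [0, 0, 0],
    [0, 0, 0],
    [0, 0, 0],
  ],
  dp=[
    [0, 0, -0.002],
    [0, 0, -0.0015],
    [0, 0, -0.0015],
    [0, 0, 0],
    [0, 0, 0],
  ],
  fingers=[0.045, 0.045, 0.045, 0.045, 0.045],
)

```text
clock: 7.75
position: [499.8, 10.0, 29.4]
ee_rot: [-0.639, 0.667, 0.264, 0.278]
contact_force: [0.5, 0.3, -1.7]
gripper_width: 59.4
```

>>> servo_tool(
  turn=[
    [0, 0, 0],
    [0, 0, 0],
    [0, 0, 0],
    [0, 0, 0],
    [0, 0, 0],
  ],
  dp=[
    [0, 0, -0.001],
    [0, 0, -0.001],
    [0, 0, -0.001],
    [0, 0, 0],
    [0, 0, 0],
  ],
  fingers=[0.045, 0.045, 0.045, 0.045, 0.045],
)

```text
clock: 8.38
position: [499.9, 9.9, 29.0]
ee_rot: [-0.64, 0.666, 0.264, 0.279]
contact_force: [-0.3, -1.1, 0.0]
gripper_width: 59.2
```

>>> servo_tool(
  turn=[
    [0, 0, 0],
    [0, 0, 0],
    [0, 0, 0],
    [0, 0, 0],
    [0, 0, 0],
  ],
  dp=[
    [0, 0, -0.0005],
    [0, 0, 0],
    [0, 0, 0],
    [0, 0, 0],
    [-0.001, -0.02, 0.02],
  ],
  fingers=[0.0854, 0.0854, 0.0854, 0.0854, 0.0854],
)

```text
clock: 9.0
position: [497.9, -8.9, 47.2]
ee_rot: [-0.639, 0.666, 0.266, 0.278]
contact_force: [0.8, -0.8, 1.0]
gripper_width: 85.8
```

>>> servo_tool(
  turn=[
    [0, 0, 0],
    [0, 0, 0],
    [0, 0, 0],
    [-0.15, 0, 0],
    [-0.15, 0, 0],
  ],
  dp=[
    [-0.001, -0.04, 0.04],
    [-0.001, -0.03, 0.04],
    [0, 0, 0.04],
    [0, 0.02, 0],
    [0, 0.02, 0],
  ],
  fingers=[0.0854, 0.0854, 0.0854, 0.0854, 0.0854],
)

```text
clock: 9.62
position: [497.0, -45.5, 170.6]
ee_rot: [-0.671, 0.702, 0.159, 0.178]
contact_force: [-0.7, 0.1, -0.3]
gripper_width: 85.4
```

```bash
cat > p2.py <<'E'
from fit import *
import plan
from plan import *
st()
S=get_image("scene");T=get_image("top")
for cams in([S,T],[S],[T]):
    print(*[np.round(v,3) for v in fit(cams,BK,"orange",LY,30,[500,10,-1.614])])
E
python3 p2.py
python3 - <<'E'
from plan import *
p,Rt=grip2([500,10,30],bkR(up,-tx)); d=Rt[:,2]; print(p,d)
a=go(p-80*d,Rt); go(p,Rt,start=a)
E
```

```text
t 9.62 p [497.  -45.5 170.6] F [-0.7  0.1 -0.3] w 85.4 j [-0.09  0.3  -0.19 -0.53 -1.16  0.28]
[498.402   8.411  -1.602] [0.132 0.452]
[495.991   7.816  -1.569] [0.117]
[500.236   9.631  -1.589] [0.426]
[4.99585002e+02 3.08881543e-01 1.73000000e+01] [-0.03025234 -0.70645934 -0.70710678]
rows 8 turn [-0.159, 0.008, -0.002] dp [0.0007, 0.0123, -0.0123] | tot [-1.268  0.067 -0.013] [  5.7  98.  -98.4]
rows 2 turn [0.0, 0.0, 0.0] dp [-0.0012, -0.0283, -0.0283] | tot [0. 0. 0.] [ -2.4 -56.5 -56.6]
```

>>> servo_tool(
  turn=[
    [-0.159, 0.008, -0.002],
    [-0.159, 0.008, -0.002],
    [-0.159, 0.008, -0.002],
    [-0.159, 0.008, -0.002],
    [-0.159, 0.008, -0.002],
  ],
  dp=[
    [0.0007, 0.02, 0],
    [0.0007, 0.02, 0],
    [0.0007, 0.02, 0],
    [0.0007, 0.02, 0],
    [0.0007, 0.02, -0.01],
  ],
  fingers=[0.0854, 0.0854, 0.0854, 0.0854, 0.0854],
)

```text
clock: 10.35
position: [501.2, 56.0, 164.0]
ee_rot: [-0.679, 0.715, -0.121, -0.113]
contact_force: [1.1, -1.1, -0.3]
gripper_width: 85.3
```

>>> servo_tool(
  turn=[
    [-0.159, 0.008, -0.002],
    [-0.159, 0.008, -0.002],
    [-0.159, 0.008, -0.002],
    [0, 0, 0],
    [0, 0, 0],
  ],
  dp=[
    [0, 0, -0.025],
    [0, 0, -0.025],
    [0, 0, -0.025],
    [0, 0, -0.005],
    [0, 0, 0],
  ],
  fingers=[0.0854, 0.0854, 0.0854, 0.0854, 0.0854],
)

```text
clock: 10.98
position: [501.7, 56.4, 80.2]
ee_rot: [-0.631, 0.663, -0.282, -0.286]
contact_force: [0.6, -0.0, -0.1]
gripper_width: 85.1
```

```bash
cat > p3.py <<'E'
from plan import *
st()
p,Rt=grip2([498.8,8.8,30],bkR(up,-tx)); d=Rt[:,2]
go(p-80*d,Rt); go(p,Rt)
E
python3 p3.py
```

```text
t 10.97 p [501.7  56.4  80.2] F [ 0.6 -0.  -0.1] w 85.1 j [ 0.72  0.58 -0.58  0.64 -1.13 -1.27]
rows 1 turn [0.043, 0.011, 0.001] dp [-0.0009, -0.0008, -0.0064] | tot [0.043 0.011 0.001] [-0.9 -0.8 -6.4]
rows 2 turn [0.021, 0.005, 0.001] dp [-0.0016, -0.0286, -0.0315] | tot [0.043 0.011 0.001] [ -3.3 -57.3 -62.9]
```

>>> servo_tool(
  turn=[
    [0.02, 0.005, 0],
    [0.02, 0.005, 0],
    [0, 0, 0],
    [0, 0, 0],
    [0, 0, 0],
  ],
  dp=[
    [-0.001, -0.02, -0.0225],
    [-0.001, -0.02, -0.0225],
    [-0.001, -0.017, -0.018],
    [0, 0, 0],
    [0, 0, 0],
  ],
  fingers=[0.0854, 0.0854, 0.0854, 0.0854, 0.055],
)

```text
clock: 11.6
position: [502.9, -2.3, 24.6]
ee_rot: [-0.636, 0.674, -0.264, -0.267]
contact_force: [0.2, -0.8, 0.5]
gripper_width: 69.6
```

>>> servo_tool(
  turn=[
    [0, 0, 0],
    [0, 0, 0],
    [0, 0, 0],
    [0, 0, 0],
    [0, 0, 0],
  ],
  dp=[
    [0, 0, 0],
    [0, 0, 0],
    [0, 0, 0],
    [0, 0, 0],
    [0, 0, 0],
  ],
  fingers=[0.045, 0.045, 0.045, 0.045, 0.045],
)

```text
clock: 12.22
position: [504.6, 0.4, 26.1]
ee_rot: [-0.637, 0.675, -0.264, -0.263]
contact_force: [0.7, -0.6, -1.4]
gripper_width: 59.5
```

```bash
cat > p4.py <<'E'
import sys
from plan import *
st()
Rl=bkR(up,-tx); p,Rt=grip2([498.8,8.8,30],Rl); go(p,Rt)
s=read_state(); g=Rl.T@(s["position"]-[498.8,8.8,30]); g[1]=0; print("g",g)
B=tray(36,71,6+35); Rf=bkR(-tx,-up); pf,R3=grip2(B,Rf,g); print(pf)
a=go(pf+[0,0,80],R3); go(pf+[0,0,2],R3,start=a)
E
python3 p4.py
```

```text
t 12.22 p [5.046e+02 4.000e-01 2.610e+01] F [ 0.7 -0.6 -1.4] w 59.5 j [ 0.59  0.61 -0.71  0.78 -0.93 -1.35]
rows 1 turn [-0.02, 0.022, 0.007] dp [-0.0062, -0.0013, -0.0088] | tot [-0.02   0.022  0.007] [-6.2 -1.3 -8.8]
g [-3.85597055  0.          8.15147044]
[ 440.67017775 -204.54291074   32.84852956]
rows 9 turn [0.172, -0.006, 0.002] dp [-0.0071, -0.0228, 0.0096] | tot [ 1.549 -0.055  0.022] [ -63.9 -204.9   86.7]
rows 2 turn [0.0, 0.0, 0.0] dp [0.0, 0.0, -0.039] | tot [0. 0. 0.] [  0.   0. -78.]
```

>>> servo_tool(
  turn=[
    [0, 0, 0],
    [0.1, -0.004, 0.001],
    [0.155, -0.006, 0.002],
    [0.155, -0.006, 0.002],
    [0.155, -0.006, 0.002],
  ],
  dp=[
    [0, 0, 0.05],
    [-0.007, -0.02, 0.04],
    [-0.007, -0.023, 0.01],
    [-0.007, -0.023, 0],
    [-0.007, -0.023, 0],
  ],
  fingers=[0.045, 0.045, 0.045, 0.045, 0.045],
)

```text
clock: 12.85
position: [475.8, -87.8, 127.2]
ee_rot: [-0.689, 0.719, -0.07, -0.062]
contact_force: [-0.3, -1.0, -0.9]
gripper_width: 59.2
```

>>> servo_tool(
  turn=[
    [0.155, -0.006, 0.002],
    [0.155, -0.006, 0.002],
    [0.155, -0.006, 0.002],
    [0.155, -0.006, 0.002],
    [0.155, -0.006, 0.002],
  ],
  dp=[
    [-0.007, -0.023, 0],
    [-0.007, -0.023, 0],
    [-0.007, -0.023, 0],
    [-0.007, -0.023, 0],
    [-0.007, -0.023, 0],
  ],
  fingers=[0.045, 0.045, 0.045, 0.045, 0.045],
)

```text
clock: 13.48
position: [439.7, -200.8, 130.0]
ee_rot: [-0.666, 0.687, 0.194, 0.214]
contact_force: [0.2, -0.3, -1.5]
gripper_width: 59.4
```

```bash
cat > p5.py <<'E'
from plan import *
st()
B=tray(36,71,6+35); Rf=bkR(-tx,-up); pf,R3=grip2(B,Rf,(-3.9,0,8.2)); print(pf)
go(pf+[0,0,60],R3); go(pf+[0,0,20],R3); go(pf,R3)
E
python3 p5.py
```

```text
t 13.47 p [ 439.7 -200.8  130. ] F [ 0.2 -0.3 -1.5] w 59.4 j [-0.46  0.43 -0.13 -0.56 -1.31  0.66]
[ 440.67206148 -204.4989216    32.8       ]
rows 2 turn [0.1, 0.005, -0.002] dp [0.0005, -0.0018, -0.0186] | tot [ 0.199  0.011 -0.005] [  1.   -3.7 -37.2]
rows 2 turn [0.1, 0.005, -0.002] dp [0.0005, -0.0018, -0.0386] | tot [ 0.199  0.011 -0.005] [  1.   -3.7 -77.2]
rows 2 turn [0.1, 0.005, -0.002] dp [0.0005, -0.0018, -0.0486] | tot [ 0.199  0.011 -0.005] [  1.   -3.7 -97.2]
```

>>> servo_tool(
  turn=[
    [0.1, 0.005, -0.002],
    [0.1, 0.005, -0.002],
    [0, 0, 0],
    [0, 0, 0],
    [0, 0, 0],
  ],
  dp=[
    [0.0005, -0.002, -0.03],
    [0.0005, -0.002, -0.03],
    [0, 0, -0.02],
    [0, 0, 0],
    [0, 0, 0],
  ],
  fingers=[0.045, 0.045, 0.045, 0.045, 0.045],
)

```text
clock: 14.1
position: [439.9, -209.1, 47.1]
ee_rot: [-0.636, 0.668, 0.266, 0.279]
contact_force: [0.4, -0.1, -0.8]
gripper_width: 59.3
```

```bash
python3 p5.py
python3 - <<'E'
from h import *
S=get_image("scene");T=get_image("top")
o=[]
for c in(S,T):
    u,v=pix(c,[470,-220,30])[0]; u,v=int(u),int(v); o.append(cv2.resize(c["img"][v-50:v+50,u-50:u+50],(400,400),interpolation=cv2.INTER_CUBIC))
cv2.imwrite("pics/f.png",np.hstack(o)[:,:,::-1])
E
```

```text
t 14.1 p [ 439.9 -209.1   47.1] F [ 0.4 -0.1 -0.8] w 59.3 j [-0.57  0.65 -0.08 -0.68 -1.37  0.85]
[ 440.67206148 -204.4989216    32.8       ]
rows 1 turn [-0.006, 0.0, 0.006] dp [0.0008, 0.0046, 0.0457] | tot [-0.006  0.     0.006] [ 0.8  4.6 45.7]
rows 1 turn [-0.006, 0.0, 0.006] dp [0.0008, 0.0046, 0.0057] | tot [-0.006  0.     0.006] [0.8 4.6 5.7]
rows 1 turn [-0.006, 0.0, 0.006] dp [0.0008, 0.0046, -0.0143] | tot [-0.006  0.     0.006] [  0.8   4.6 -14.3]
```

View pics/f.png

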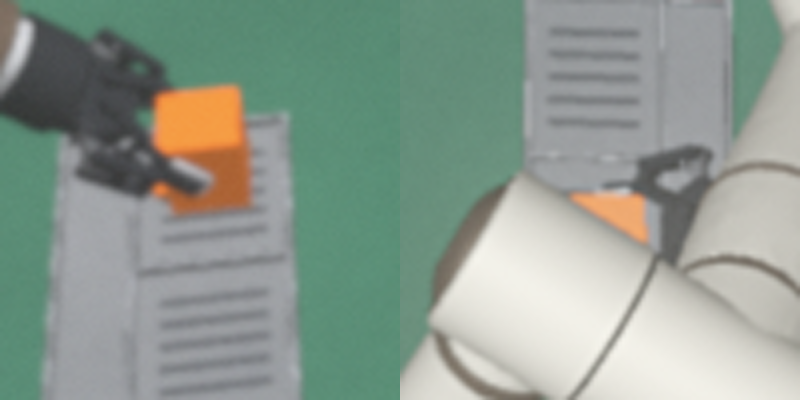

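The orange beaker is upside down over the handle-end bay, tab towards the channel (left in the scene crop). Lowering it now.

>>> servo_tool(
  turn=[
    [-0.006, 0, 0.006],
    [0, 0, 0],
    [0, 0, 0],
    [0, 0, 0],
    [0, 0, 0],
  ],
  dp=[
    [0.001, 0.004, -0.005],
    [0, 0, -0.003],
    [0, 0, -0.001],
    [0, 0, 0],
    [0, 0, 0],
  ],
  fingers=[0.045, 0.045, 0.045, 0.045, 0.045],
)

```text
clock: 14.82
position: [442.4, -204.1, 40.6]
ee_rot: [-0.641, 0.666, 0.262, 0.277]
contact_force: [0.9, 0.3, -1.3]
gripper_width: 58.8
```

>>> servo_tool(
  turn=[
    [0, 0, 0],
    [0, 0, 0],
    [0, 0, 0],
    [0, 0, 0],
    [0, 0, 0],
  ],
  dp=[
    [0, 0, -0.001],
    [0, 0, -0.001],
    [0, 0, 0],
    [0, 0, 0],
    [0, 0, 0],
  ],
  fingers=[0.045, 0.045, 0.045, 0.045, 0.045],
)

```text
clock: 15.45
position: [442.3, -204.4, 38.4]
ee_rot: [-0.641, 0.666, 0.262, 0.277]
contact_force: [-0.1, -0.1, -0.5]
gripper_width: 59.4
```

>>> servo_tool(
  turn=[
    [0, 0, 0],
    [0, 0, 0],
    [0, 0, 0],
    [0, 0, 0],
    [0, 0, 0],
  ],
  dp=[
    [0, 0, -0.0015],
    [0, 0, -0.0015],
    [0, 0, -0.001],
    [0, 0, 0],
    [0, 0, 0],
  ],
  fingers=[0.045, 0.045, 0.045, 0.045, 0.045],
)

```text
clock: 16.08
position: [442.3, -204.4, 34.0]
ee_rot: [-0.641, 0.666, 0.262, 0.277]
contact_force: [0.6, -0.0, -1.3]
gripper_width: 59.8
```

>>> servo_tool(
  turn=[
    [0, 0, 0],
    [0, 0, 0],
    [0, 0, 0],
    [0, 0, 0],
    [0, 0, 0],
  ],
  dp=[
    [0, 0, -0.001],
    [0, 0, 0],
    [0, 0, 0],
    [0, 0, 0],
    [0, 0, 0],
  ],
  fingers=[0.045, 0.045, 0.045, 0.045, 0.045],
)

```text
clock: 16.7
position: [442.4, -204.4, 33.7]
ee_rot: [-0.641, 0.666, 0.262, 0.277]
contact_force: [0.3, -0.3, 0.1]
gripper_width: 59.6
```

>>> servo_tool(
  turn=[
    [0, 0, 0],
    [0, 0, 0],
    [0, 0, 0],
    [0, 0, 0],
    [0, 0, 0],
  ],
  dp=[
    [0, 0, -0.001],
    [0, 0, 0],
    [0, 0, 0],
    [0, 0, 0],
    [0, 0, 0],
  ],
  fingers=[0.045, 0.045, 0.0854, 0.0854, 0.0854],
)

```text
clock: 17.32
position: [442.4, -204.4, 33.1]
ee_rot: [-0.641, 0.666, 0.262, 0.277]
contact_force: [-0.2, -0.1, 0.9]
gripper_width: 85.6
```

>>> servo_tool(
  turn=[
    [0, 0, 0],
    [0, 0, 0],
    [0, 0, 0],
    [0, 0, 0],
    [-0.1, 0, 0],
  ],
  dp=[
    [0, -0.02, 0.02],
    [-0.001, -0.035, 0.035],
    [-0.001, -0.035, 0.035],
    [0, 0, 0.05],
    [0, 0.03, 0.05],
  ],
  fingers=[0.0854, 0.0854, 0.0854, 0.0854, 0.0854],
)

```text
clock: 17.95
position: [438.0, -266.6, 221.2]
ee_rot: [-0.65, 0.681, 0.235, 0.243]
contact_force: [1.8, 2.0, 1.1]
gripper_width: 85.5
```

```bash
cat > w1.py <<'E'
from plan import *
st()
Rw=bkR(up,hd(-1.9)); p,Rt=grip2([494,295.5,30],Rw); d=Rt[:,2]; print(p,d)
h=p-85*d; a=go([h[0],h[1],190],Rt); b=go(h,Rt,start=a); print("now->h");go(h,Rt); go(p,Rt)
E
python3 w1.py
```

```text
t 17.95 p [ 438.  -266.6  221.2] F [1.8 2.  1.1] w 85.5 j [-0.6   0.44  0.11 -0.57 -1.64  0.63]
[490.8640912  286.32088915  17.3       ] [-0.22860025 -0.66913521 -0.70710678]
rows 11 turn [-0.132, 0.025, -0.021] dp [0.0066, 0.0554, -0.0028] | tot [-1.453  0.272 -0.229] [ 72.3 609.8 -31.2]
rows 2 turn [0.0, 0.0, 0.0] dp [0.0, 0.0, -0.0563] | tot [0. 0. 0.] [   0.     0.  -112.6]
now->h
rows 11 turn [-0.132, 0.025, -0.021] dp [0.0066, 0.0554, -0.0131] | tot [-1.453  0.272 -0.229] [  72.3  609.8 -143.8]
rows 11 turn [-0.132, 0.025, -0.021] dp [0.0048, 0.0503, -0.0185] | tot [-1.453  0.272 -0.229] [  52.8  552.9 -203.9]
```

>>> servo_tool(
  turn=[
    [-0.132, 0.025, -0.021],
    [-0.132, 0.025, -0.021],
    [-0.132, 0.025, -0.021],
    [-0.132, 0.025, -0.021],
    [-0.132, 0.025, -0.021],
  ],
  dp=[
    [0.0066, 0.0554, 0],
    [0.0066, 0.0554, 0],
    [0.0066, 0.0554, 0],
    [0.0066, 0.0554, 0],
    [0.0066, 0.0554, 0],
  ],
  fingers=[0.0854, 0.0854, 0.0854, 0.0854, 0.0854],
)

```text
clock: 18.58
position: [473.8, 8.4, 228.1]
ee_rot: [-0.641, 0.767, 0.016, -0.008]
contact_force: [1.1, -1.5, -0.5]
gripper_width: 84.8
```

>>> servo_tool(
  turn=[
    [-0.132, 0.025, -0.021],
    [-0.132, 0.025, -0.021],
    [-0.132, 0.025, -0.021],
    [-0.132, 0.025, -0.021],
    [-0.132, 0.025, -0.021],
  ],
  dp=[
    [0.0066, 0.0554, 0],
    [0.0066, 0.0554, 0],
    [0.0066, 0.0554, 0],
    [0.0066, 0.0554, 0],
    [0.0066, 0.0554, -0.01],
  ],
  fingers=[0.0854, 0.0854, 0.0854, 0.0854, 0.0854],
)

```text
clock: 19.2
position: [505.6, 296.1, 223.3]
ee_rot: [-0.561, 0.758, -0.203, -0.263]
contact_force: [1.8, 0.7, 1.1]
gripper_width: 85.4
```

```bash
python3 w1.py
python3 - <<'E'
from fit import *
from plan import tray
S=get_image("scene");T=get_image("top")
# orange check: mouth-down, tab toward -tx
MD=np.diag([1,-1,-1.]); 
for cams in([S],[T]): print(*[np.round(v,3) for v in fit(cams,BK,"orange",MD,41,[440,-208,-1.614])])
print(tray(36,71,41))
o=[]
for c in(S,T):
    u,v=pix(c,[510,-230,30])[0]; u,v=int(u),int(v); o.append(cv2.resize(c["img"][v-60:v+60,u-60:u+60],(400,400),interpolation=cv2.INTER_CUBIC))
cv2.imwrite("pics/g.png",np.hstack(o)[:,:,::-1])
E
```

```text
t 19.2 p [505.6 296.1 223.3] F [1.8 0.7 1.1] w 85.4 j [ 0.92  0.61  0.12  0.23 -1.72 -1.26]
[490.8640912  286.32088915  17.3       ] [-0.22860025 -0.66913521 -0.70710678]
rows 1 turn [-0.1, 0.046, -0.037] dp [0.0047, 0.0471, -0.0333] | tot [-0.1    0.046 -0.037] [  4.7  47.1 -33.3]
rows 2 turn [0.0, 0.0, 0.0] dp [0.0, 0.0, -0.0563] | tot [0. 0. 0.] [   0.     0.  -112.6]
now->h
rows 3 turn [-0.033, 0.015, -0.012] dp [0.0016, 0.0157, -0.0486] | tot [-0.1    0.046 -0.037] [   4.7   47.1 -145.9]
rows 4 turn [-0.025, 0.011, -0.009] dp [-0.0037, -0.0024, -0.0515] | tot [-0.1    0.046 -0.037] [ -14.7   -9.8 -206. ]
[ 438.949 -211.166   -1.672] [0.445]
[ 442.329 -210.022   -1.585] [0.11]
[ 440.50520675 -208.39535067   41.        ]
```

View pics/g.png

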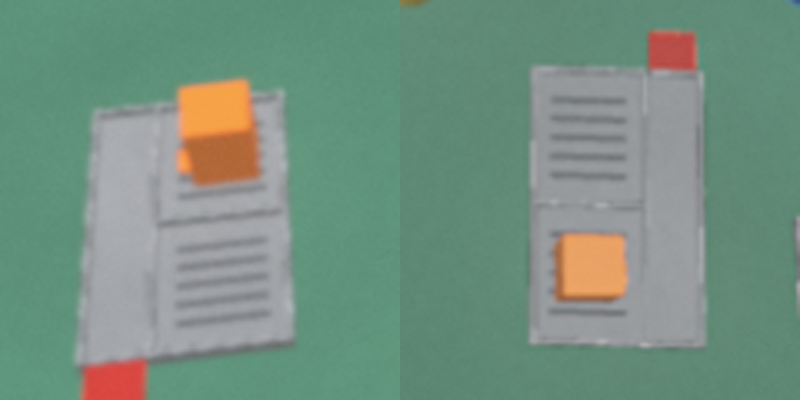

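The orange beaker stands mouth down in the handle-end bay (top crop (590,268)), with its tab on the channel side (scene crop (183,160)). Next is the white beaker.

>>> servo_tool(
  turn=[
    [-0.033, 0.015, -0.012],
    [-0.033, 0.015, -0.012],
    [-0.033, 0.015, -0.012],
    [0, 0, 0],
    [0, 0, 0],
  ],
  dp=[
    [0.002, 0.02, -0.035],
    [0.002, 0.02, -0.05],
    [0, 0.007, -0.05],
    [0, 0, -0.01],
    [0, 0, 0],
  ],
  fingers=[0.0854, 0.0854, 0.0854, 0.0854, 0.0854],
)

```text
clock: 19.92
position: [508.6, 348.4, 58.6]
ee_rot: [-0.54, 0.745, -0.224, -0.32]
contact_force: [-0.1, 0.4, 0.6]
gripper_width: 85.2
```

```bash
python3 w1.py
```

```text
t 19.93 p [508.6 348.4  58.6] F [-0.1  0.4  0.6] w 85.2 j [ 0.96  0.9   0.19  0.2  -1.65 -1.34]
[490.8640912  286.32088915  17.3       ] [-0.22860025 -0.66913521 -0.70710678]
rows 3 turn [0.004, -0.006, -0.002] dp [0.0006, -0.0017, 0.0438] | tot [ 0.013 -0.017 -0.007] [  1.7  -5.2 131.4]
rows 2 turn [0.0, 0.0, 0.0] dp [0.0, 0.0, -0.0563] | tot [0. 0. 0.] [   0.     0.  -112.6]
now->h
rows 1 turn [0.013, -0.017, -0.007] dp [0.0017, -0.0052, 0.0188] | tot [ 0.013 -0.017 -0.007] [ 1.7 -5.2 18.8]
rows 2 turn [0.006, -0.008, -0.004] dp [-0.0088, -0.031, -0.0206] | tot [ 0.013 -0.017 -0.007] [-17.7 -62.  -41.3]
```

>>> servo_tool(
  turn=[
    [0.006, -0.008, -0.003],
    [0.006, -0.008, -0.003],
    [0, 0, 0],
    [0, 0, 0],
    [0, 0, 0],
  ],
  dp=[
    [-0.006, -0.02, -0.012],
    [-0.006, -0.02, -0.012],
    [-0.005, -0.018, -0.011],
    [0, 0, 0],
    [0, 0, 0],
  ],
  fingers=[0.0854, 0.0854, 0.0854, 0.0854, 0.055],
)

```text
clock: 20.55
position: [496.5, 292.0, 37.3]
ee_rot: [-0.539, 0.756, -0.22, -0.299]
contact_force: [0.0, 0.9, -0.4]
gripper_width: 69.3
```

>>> servo_tool(
  turn=[
    [0, 0, 0],
    [0, 0, 0],
    [0, 0, 0],
    [0, 0, 0],
    [0, 0, 0],
  ],
  dp=[
    [0, 0, 0],
    [0, 0, 0],
    [0, 0, 0],
    [0, 0, 0],
    [0, 0, 0],
  ],
  fingers=[0.045, 0.045, 0.045, 0.045, 0.045],
)

```text
clock: 21.18
position: [497.8, 294.7, 38.6]
ee_rot: [-0.54, 0.756, -0.22, -0.296]
contact_force: [0.2, -0.1, 1.4]
gripper_width: 59.0
```

```bash
cat > w2.py <<'E'
from plan import *
st()
Rl=bkR(up,hd(-1.9)); p,Rt=grip2([494,295.5,30],Rl); go(p,Rt)
s=read_state(); g=Rl.T@(s["position"]-[494,295.5,30]); print("g",g); g[1]=0
B=tray(36,-71,6+35); Rf=bkR(-tx,-up); pf,R3=grip2(B,Rf,g); print(pf)
a=go(pf+[0,0,90],R3)
E
python3 w2.py
```

```text
t 21.18 p [497.8 294.7  38.6] F [ 0.2 -0.1  1.4] w 59.0 j [ 0.93  0.83 -0.    0.23 -1.47 -1.37]
rows 1 turn [-0.024, 0.021, -0.004] dp [-0.0069, -0.0084, -0.0213] | tot [-0.024  0.021 -0.004] [ -6.9  -8.4 -21.3]
g [ 8.61301129 -3.82125698 -0.45134741]
[ 582.00669554 -223.0756992    41.45134741]
rows 10 turn [0.152, -0.027, 0.023] dp [0.0084, -0.0518, 0.0093] | tot [ 1.521 -0.273  0.234] [  84.2 -517.8   92.8]
```

>>> servo_tool(
  turn=[
    [0, 0, 0],
    [0, 0, 0],
    [0, 0, 0],
    [-0.02, 0.02, 0],
    [0, 0, 0],
  ],
  dp=[
    [0, 0, 0],
    [0, 0, 0],
    [0, 0, 0],
    [-0.003, -0.006, -0.01],
    [-0.002, -0.003, -0.007],
  ],
  fingers=[0.0854, 0.0854, 0.0854, 0.0854, 0.0854],
)

```text
clock: 21.8
position: [492.4, 285.0, 20.7]
ee_rot: [-0.539, 0.751, -0.222, -0.31]
contact_force: [-0.1, -0.4, 0.0]
gripper_width: 85.5
```

>>> servo_tool(
  turn=[
    [0, 0, 0],
    [0, 0, 0],
    [0, 0, 0],
    [0, 0, 0],
    [0, 0, 0],
  ],
  dp=[
    [0, 0, -0.002],
    [0, 0, 0],
    [0, 0, 0],
    [0, 0, 0],
    [0, 0, 0],
  ],
  fingers=[0.0854, 0.045, 0.045, 0.045, 0.045],
)

```text
clock: 22.42
position: [492.3, 284.8, 17.9]
ee_rot: [-0.539, 0.751, -0.222, -0.311]
contact_force: [0.4, 0.5, -0.5]
gripper_width: 59.3
```

```bash
python3 w2.py
```

```text
t 22.43 p [492.3 284.8  17.9] F [ 0.4  0.5 -0.5] w 59.3 j [ 0.92  0.86 -0.02  0.22 -1.45 -1.37]
rows 1 turn [-0.002, -0.001, -0.004] dp [-0.0014, 0.0015, -0.0006] | tot [-0.002 -0.001 -0.004] [-1.4  1.5 -0.6]
g [-12.11169665  -1.83608854  10.68679024]
[ 582.89336619 -202.36996729   30.31320976]
rows 10 turn [0.155, -0.029, 0.022] dp [0.0091, -0.0487, 0.0102] | tot [ 1.546 -0.289  0.221] [  90.6 -487.2  102.4]
```

>>> servo_tool(
  turn=[
    [0, 0, 0],
    [0.1, -0.02, 0.014],
    [0.155, -0.029, 0.022],
    [0.155, -0.029, 0.022],
    [0.155, -0.029, 0.022],
  ],
  dp=[
    [0, 0, 0.05],
    [0.007, -0.03, 0.05],
    [0.009, -0.048, 0.02],
    [0.009, -0.048, 0],
    [0.009, -0.048, 0],
  ],
  fingers=[0.045, 0.045, 0.045, 0.045, 0.045],
)

```text
clock: 23.05
position: [527.4, 111.5, 138.7]
ee_rot: [-0.627, 0.773, -0.043, -0.091]
contact_force: [1.1, -1.4, -1.4]
gripper_width: 59.6
```

>>> servo_tool(
  turn=[
    [0.155, -0.029, 0.022],
    [0.155, -0.029, 0.022],
    [0.155, -0.029, 0.022],
    [0.155, -0.029, 0.022],
    [0.155, -0.029, 0.022],
  ],
  dp=[
    [0.01, -0.048, 0],
    [0.01, -0.048, 0],
    [0.01, -0.048, 0],
    [0.01, -0.048, 0],
    [0.01, -0.048, 0],
  ],
  fingers=[0.045, 0.045, 0.045, 0.045, 0.045],
)

```text
clock: 23.68
position: [576.0, -127.0, 144.5]
ee_rot: [-0.653, 0.699, 0.199, 0.214]
contact_force: [1.3, 0.9, -1.8]
gripper_width: 59.4
```

```bash
cat > w3.py <<'E'
from plan import *
st()
pf,R3=grip2(tray(36,-71,41),bkR(-tx,-up),(-12.1,0,10.7)); print(pf)
go(pf+[0,0,80],R3); go(pf+[0,0,10],R3)
E
python3 w3.py
```

```text
t 23.68 p [ 576.  -127.   144.5] F [ 1.3  0.9 -1.8] w 59.4 j [-0.27  0.52  0.08 -0.6  -1.32  0.41]
[ 582.89286577 -202.38165323   30.3       ]
rows 2 turn [0.096, -0.005, 0.013] dp [0.0034, -0.0377, -0.0171] | tot [ 0.191 -0.01   0.026] [  6.9 -75.3 -34.2]
rows 3 turn [0.064, -0.003, 0.009] dp [0.0023, -0.0251, -0.0347] | tot [ 0.191 -0.01   0.026] [   6.9  -75.3 -104.2]
```

>>> servo_tool(
  turn=[
    [0.096, -0.005, 0.013],
    [0.096, -0.005, 0.013],
    [0, 0, 0],
    [0, 0, 0],
    [0, 0, 0],
  ],
  dp=[
    [0.003, -0.038, -0.017],
    [0.003, -0.037, -0.017],
    [0, 0, -0.035],
    [0, 0, -0.02],
    [0, 0, 0],
  ],
  fingers=[0.045, 0.045, 0.045, 0.045, 0.045],
)

```text
clock: 24.3
position: [580.9, -212.9, 51.0]
ee_rot: [-0.635, 0.669, 0.265, 0.281]
contact_force: [-0.6, -0.2, -0.5]
gripper_width: 59.4
```

```bash
python3 w3.py
```

```text
t 24.3 p [ 580.9 -212.9   51. ] F [-0.6 -0.2 -0.5] w 59.4 j [-0.47  0.77  0.23 -0.72 -1.46  0.66]
[ 582.89286577 -202.38165323   30.3       ]
rows 2 turn [-0.004, 0.001, 0.005] dp [0.001, 0.0053, 0.0296] | tot [-0.008  0.001  0.011] [ 2.  10.6 59.3]
rows 1 turn [-0.008, 0.001, 0.011] dp [0.002, 0.0106, -0.0107] | tot [-0.008  0.001  0.011] [  2.   10.6 -10.7]
```

>>> servo_tool(
  turn=[
    [-0.008, 0.001, 0.01],
    [0, 0, 0],
    [0, 0, 0],
    [0, 0, 0],
    [0, 0, 0],
  ],
  dp=[
    [0.002, 0.009, -0.006],
    [0, 0, -0.003],
    [0, 0, -0.002],
    [0, 0, 0],
    [0, 0, 0],
  ],
  fingers=[0.045, 0.045, 0.045, 0.045, 0.045],
)

```text
clock: 24.92
position: [585.6, -201.3, 44.8]
ee_rot: [-0.643, 0.665, 0.261, 0.277]
contact_force: [0.6, 0.0, -0.6]
gripper_width: 59.2
```

>>> servo_tool(
  turn=[
    [0, 0, 0],
    [0, 0, 0],
    [0, 0, 0],
    [0, 0, 0],
    [0, 0, 0],
  ],
  dp=[
    [0, 0, -0.0015],
    [0, 0, -0.0015],
    [0, 0, 0],
    [0, 0, 0],
    [0, 0, 0],
  ],
  fingers=[0.045, 0.045, 0.045, 0.045, 0.045],
)

```text
clock: 25.55
position: [585.4, -201.8, 41.6]
ee_rot: [-0.643, 0.665, 0.261, 0.277]
contact_force: [-0.3, 0.1, -1.7]
gripper_width: 59.6
```

>>> servo_tool(
  turn=[
    [0, 0, 0],
    [0, 0, 0],
    [0, 0, 0],
    [0, 0, 0],
    [0, 0, 0],
  ],
  dp=[
    [0, 0, -0.003],
    [0, 0, -0.002],
    [0, 0, -0.0015],
    [0, 0, 0],
    [0, 0, 0],
  ],
  fingers=[0.045, 0.045, 0.045, 0.045, 0.045],
)

```text
clock: 26.18
position: [585.4, -201.8, 34.5]
ee_rot: [-0.643, 0.665, 0.261, 0.277]
contact_force: [0.0, 0.4, -1.4]
gripper_width: 59.6
```

>>> servo_tool(
  turn=[
    [0, 0, 0],
    [0, 0, 0],
    [0, 0, 0],
    [0, 0, 0],
    [0, 0, 0],
  ],
  dp=[
    [0, 0, -0.001],
    [0, 0, -0.001],
    [0, 0, 0],
    [0, 0, 0],
    [0, 0, 0],
  ],
  fingers=[0.045, 0.045, 0.045, 0.045, 0.045],
)

```text
clock: 26.8
position: [585.5, -201.9, 32.8]
ee_rot: [-0.643, 0.665, 0.261, 0.277]
contact_force: [0.3, -0.2, -1.0]
gripper_width: 59.3
```

>>> servo_tool(
  turn=[
    [0, 0, 0],
    [0, 0, 0],
    [0, 0, 0],
    [0, 0, 0],
    [0, 0, 0],
  ],
  dp=[
    [0, 0, -0.001],
    [0, 0, -0.001],
    [0, 0, 0],
    [0, 0, 0],
    [0, 0, 0],
  ],
  fingers=[0.045, 0.045, 0.045, 0.045, 0.045],
)

```text
clock: 27.42
position: [585.5, -202.0, 32.7]
ee_rot: [-0.643, 0.664, 0.261, 0.277]
contact_force: [-0.7, -0.3, 2.4]
gripper_width: 59.0
```

>>> servo_tool(
  turn=[
    [0, 0, 0],
    [0, 0, 0],
    [0, 0, 0],
    [0, 0, 0],
    [0, 0, 0],
  ],
  dp=[
    [0, 0, 0],
    [0, 0, 0],
    [0, 0, 0],
    [0, -0.02, 0.02],
    [-0.001, -0.035, 0.035],
  ],
  fingers=[0.0854, 0.0854, 0.0854, 0.0854, 0.0854],
)

```text
clock: 28.05
position: [583.1, -254.3, 84.1]
ee_rot: [-0.642, 0.664, 0.265, 0.276]
contact_force: [0.9, -0.7, -0.6]
gripper_width: 85.1
```

>>> servo_tool(
  turn=[
    [0, 0, 0],
    [-0.1, 0, 0],
    [-0.15, 0, 0],
    [-0.15, 0, 0],
    [-0.15, 0, 0],
  ],
  dp=[
    [0, -0.03, 0.05],
    [0, 0.03, 0.05],
    [0, 0.05, 0.03],
    [0, 0.055, 0],
    [0, 0.055, 0],
  ],
  fingers=[0.0854, 0.0854, 0.0854, 0.0854, 0.0854],
)

```text
clock: 28.68
position: [584.9, -101.3, 216.1]
ee_rot: [-0.688, 0.717, 0.064, 0.091]
contact_force: [1.3, 0.5, -0.4]
gripper_width: 85.3
```

```bash
cat > s1.py <<'E'
from plan import *
st()
Y=1.38; X=8; pS=np.array([631.6,161.0,0])+X*hd(Y); Rt=tool(-up,hd(Y+np.pi/2)); 
p=pS+[0,0,9]; print(p); go(p+[0,0,80],Rt); go(p,Rt)
E
python3 s1.py
python3 - <<'E'
from fit import *
S=get_image("scene");T=get_image("top")
MD=np.diag([1,-1,-1.])
for cams in([S],[T]): print(*[np.round(v,3) for v in fit(cams,BK,"orange",MD,41,[440,-208,-1.614])])
for cams in([S],[T]): print(*[np.round(v,3) for v in fit(cams,BK,"white",MD,41,[582,-214,-1.614])])
for cams in([S],[T]): print(*[np.round(v,3) for v in fit(cams,ST,"stick",UP,0,[631,161,1.38])])
E
```

```text
t 28.68 p [ 584.9 -101.3  216.1] F [ 1.3  0.5 -0.4] w 85.3 j [-0.02  0.35 -0.01 -0.24 -1.18  0.06]
[633.11712665 168.85482824   9.        ]
rows 6 turn [-0.036, 0.01, -0.025] dp [0.008, 0.045, -0.0212] | tot [-0.216  0.059 -0.148] [  48.2  270.2 -127.1]
rows 6 turn [-0.036, 0.01, -0.025] dp [0.008, 0.045, -0.0345] | tot [-0.216  0.059 -0.148] [  48.2  270.2 -207.1]
[ 438.993 -211.14    -1.636] [0.133]
[ 442.165 -210.02    -1.601] [0.14]
[ 578.41  -216.106   -1.601] [0.566]
[ 586.152 -216.113   -1.584] [0.474]
[630.981 160.742   1.383] [0.116]
[632.516 161.479   1.375] [0.342]
```

>>> servo_tool(
  turn=[
    [-0.036, 0.01, -0.025],
    [-0.036, 0.01, -0.025],
    [-0.036, 0.01, -0.025],
    [-0.036, 0.01, -0.025],
    [-0.036, 0.01, -0.025],
  ],
  dp=[
    [0.008, 0.05, 0],
    [0.008, 0.05, -0.01],
    [0.008, 0.05, -0.02],
    [0.008, 0.05, -0.02],
    [0.008, 0.05, -0.02],
  ],
  fingers=[0.0854, 0.0854, 0.0854, 0.0854, 0.07],
)

```text
clock: 29.4
position: [624.8, 165.5, 148.1]
ee_rot: [-0.65, 0.76, 0.012, 0.016]
contact_force: [0.3, -0.6, 0.7]
gripper_width: 70.6
```

>>> servo_tool(
  turn=[
    [-0.03, 0.01, -0.02],
    [0, 0, 0],
    [0, 0, 0],
    [0, 0, 0],
    [0, 0, 0],
  ],
  dp=[
    [0.006, 0.02, -0.02],
    [0, 0, -0.01],
    [0, 0, 0],
    [0, 0, 0],
    [0, 0, 0],
  ],
  fingers=[0.06, 0.06, 0.06, 0.06, 0.06],
)

```text
clock: 30.02
position: [630.3, 187.5, 115.7]
ee_rot: [-0.643, 0.765, 0.004, 0.001]
contact_force: [0.7, -0.5, -0.1]
gripper_width: 60.1
```

```bash
python3 s1.py
```

```text
t 30.02 p [630.3 187.5 115.7] F [ 0.7 -0.5 -0.1] w 60.1 j [ 0.53  0.53 -0.05 -0.01 -0.99 -0.7 ]
[633.11712665 168.85482824   9.        ]
rows 1 turn [-0.007, -0.004, -0.018] dp [0.0029, -0.0186, -0.0267] | tot [-0.007 -0.004 -0.018] [  2.9 -18.6 -26.7]
rows 2 turn [-0.004, -0.002, -0.009] dp [0.0014, -0.0093, -0.0534] | tot [-0.007 -0.004 -0.018] [   2.9  -18.6 -106.7]
```

>>> servo_tool(
  turn=[
    [-0.007, -0.004, -0.018],
    [0, 0, 0],
    [0, 0, 0],
    [0, 0, 0],
    [0, 0, 0],
  ],
  dp=[
    [0.003, -0.018, -0.025],
    [0, 0, -0.035],
    [0, 0, -0.01],
    [0, 0, 0],
    [0, 0, 0],
  ],
  fingers=[0.06, 0.06, 0.06, 0.06, 0.06],
)

```text
clock: 30.65
position: [637.1, 167.5, 51.3]
ee_rot: [-0.635, 0.772, -0.002, 0.006]
contact_force: [0.3, 0.7, -0.6]
gripper_width: 59.9
```

```bash
python3 s1.py
python3 - <<'E'
from h import *
S=get_image("scene");T=get_image("top")
o=[]
for c in(S,T):
    u,v=pix(c,[631,165,10])[0]; u,v=int(u),int(v); o.append(cv2.resize(c["img"][v-40:v+40,u-40:u+40],(400,400),interpolation=cv2.INTER_CUBIC))
cv2.imwrite("pics/h.png",np.hstack(o)[:,:,::-1])
E
```

```text
t 30.65 p [637.1 167.5  51.3] F [ 0.3  0.7 -0.6] w 59.9 j [ 0.5   0.6  -0.12  0.   -0.84 -0.7 ]
[633.11712665 168.85482824   9.        ]
rows 1 turn [-0.005, 0.011, 0.003] dp [-0.004, 0.0013, 0.0377] | tot [-0.005  0.011  0.003] [-4.   1.3 37.7]
rows 1 turn [-0.005, 0.011, 0.003] dp [-0.004, 0.0013, -0.0423] | tot [-0.005  0.011  0.003] [ -4.    1.3 -42.3]
```

View pics/h.png

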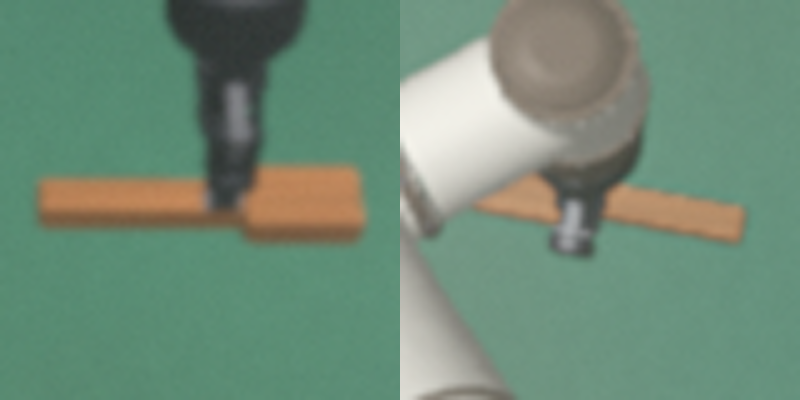

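>>> servo_tool(
  turn=[
    [-0.005, 0.011, 0.003],
    [0, 0, 0],
    [0, 0, 0],
    [0, 0, 0],
    [0, 0, 0],
  ],
  dp=[
    [-0.004, -0.0045, -0.015],
    [-0.001, 0, -0.015],
    [0, 0, -0.006],
    [0, 0, 0],
    [0, 0, 0],
  ],
  fingers=[0.06, 0.06, 0.06, 0.06, 0.06],
)

```text
clock: 31.38
position: [631.6, 163.2, 13.1]
ee_rot: [-0.637, 0.771, 0.0, 0.0]
contact_force: [0.3, 0.3, -0.1]
gripper_width: 60.2
```

```bash
python3 s1.py
```

```text
t 31.38 p [631.6 163.2  13.1] F [ 0.3  0.3 -0.1] w 60.2 j [ 0.5   0.64 -0.16 -0.   -0.77 -0.69]
[633.11712665 168.85482824   9.        ]
rows 2 turn [-0.0, 0.0, -0.0] dp [0.0007, 0.0028, 0.0379] | tot [-0.     0.    -0.001] [ 1.5  5.7 75.9]
rows 1 turn [-0.0, 0.0, -0.001] dp [0.0015, 0.0057, -0.0041] | tot [-0.     0.    -0.001] [ 1.5  5.7 -4.1]
```

Down 3 mm more, then close. When it holds, lift.

>>> servo_tool(
  turn=[
    [0, 0, 0],
    [0, 0, 0],
    [0, 0, 0],
    [0, 0, 0],
    [0, 0, 0],
  ],
  dp=[
    [0, 0, -0.003],
    [0, 0, 0],
    [0, 0, 0],
    [0, 0, 0],
    [0, 0, 0],
  ],
  fingers=[0.06, 0.015, 0.015, 0.015, 0.015],
)

```text
clock: 32.0
position: [632.6, 163.6, 11.1]
ee_rot: [-0.637, 0.771, -0.0, 0.001]
contact_force: [0.7, -0.5, -0.4]
gripper_width: 22.1
```

>>> servo_tool(
  turn=[
    [0, 0, 0],
    [0, 0, 0],
    [0, 0, 0],
    [0, 0, 0],
    [0, 0, 0],
  ],
  dp=[
    [0, 0, 0],
    [0, 0, 0],
    [0, 0, 0],
    [0, 0, 0],
    [0, 0, 0],
  ],
  fingers=[0.015, 0.015, 0.015, 0.015, 0.015],
)

```text
clock: 32.62
position: [632.6, 163.6, 11.1]
ee_rot: [-0.637, 0.771, -0.0, 0.001]
contact_force: [-0.2, 0.8, -0.1]
gripper_width: 22.2
```

```bash
cat > s2.py <<'E'
from plan import *
import sys
st()
O=np.array([631.5,161,0]); s=read_state(); 
X=float(sys.argv[1]) if len(sys.argv)>1 else (s["position"]-O)@hd(1.38); print("X",X)
h=TY-np.pi/2; p=tray(-58.7,0,0)+X*hd(h)+[0,0,6+10]; Rt=tool(-up,hd(h+np.pi/2)); print(p)
go(p+[0,0,100],Rt); go(p+[0,0,30],Rt); go(p,Rt)
E
python3 s2.py
```

```text
t 32.62 p [632.6 163.6  11.1] F [-0.2  0.8 -0.1] w 22.2 j [ 0.5   0.64 -0.16  0.   -0.77 -0.69]
X 2.7690239654011655
[ 510.15511097 -306.16472081   16.        ]
rows 9 turn [0.0, 0.0, -0.158] dp [-0.0136, -0.0522, 0.0117] | tot [ 1.000e-03  3.000e-03 -1.424e+00] [-122.4 -469.8  104.9]
rows 9 turn [0.0, 0.0, -0.158] dp [-0.0136, -0.0522, 0.0039] | tot [ 1.000e-03  3.000e-03 -1.424e+00] [-122.4 -469.8   34.9]
rows 9 turn [0.0, 0.0, -0.158] dp [-0.0136, -0.0522, 0.0005] | tot [ 1.000e-03  3.000e-03 -1.424e+00] [-122.4 -469.8    4.9]
```

>>> servo_tool(
  turn=[
    [0, 0, 0],
    [0, 0, 0],
    [0, 0, -0.1],
    [0, 0, -0.16],
    [0, 0, -0.16],
  ],
  dp=[
    [0, 0, 0.04],
    [0, 0, 0.06],
    [-0.008, -0.03, 0.04],
    [-0.0136, -0.052, 0],
    [-0.0136, -0.052, 0],
  ],
  fingers=[0.015, 0.015, 0.015, 0.015, 0.015],
)

```text
clock: 33.25
position: [594.6, 28.9, 151.7]
ee_rot: [-0.459, 0.889, 0.002, -0.001]
contact_force: [0.5, -0.2, -1.3]
gripper_width: 21.8
```

>>> servo_tool(
  turn=[
    [0, 0, -0.16],
    [0, 0, -0.16],
    [0, 0, -0.16],
    [0, 0, -0.16],
    [0, 0, -0.16],
  ],
  dp=[
    [-0.0136, -0.052, 0],
    [-0.0136, -0.052, 0],
    [-0.0136, -0.052, 0],
    [-0.0136, -0.052, 0],
    [-0.0136, -0.052, 0],
  ],
  fingers=[0.015, 0.015, 0.015, 0.015, 0.015],
)

```text
clock: 33.88
position: [521.3, -238.2, 150.4]
ee_rot: [-0.063, 0.998, 0.003, -0.001]
contact_force: [0.8, -0.0, -1.8]
gripper_width: 22.2
```

```bash
python3 s2.py 2.8
```

```text
t 33.88 p [ 521.3 -238.2  150.4] F [ 0.8 -0.  -1.8] w 22.2 j [-0.15  0.37 -0.23 -0.01 -0.97 -1.29]
X 2.8
[ 510.18605865 -306.16604607   16.        ]
rows 2 turn [-0.003, -0.001, -0.085] dp [-0.0055, -0.034, -0.0172] | tot [-0.006 -0.002 -0.17 ] [-11.1 -67.9 -34.4]
rows 3 turn [-0.002, -0.001, -0.057] dp [-0.0037, -0.0226, -0.0348] | tot [-0.006 -0.002 -0.17 ] [ -11.1  -67.9 -104.4]
rows 3 turn [-0.002, -0.001, -0.057] dp [-0.0037, -0.0226, -0.0448] | tot [-0.006 -0.002 -0.17 ] [ -11.1  -67.9 -134.4]
```

>>> servo_tool(
  turn=[
    [0, 0, -0.085],
    [0, 0, -0.085],
    [0, 0, 0],
    [0, 0, 0],
    [0, 0, 0],
  ],
  dp=[
    [-0.0055, -0.034, 0],
    [-0.0055, -0.032, 0],
    [0, 0, -0.04],
    [0, 0, -0.04],
    [0, 0, 0],
  ],
  fingers=[0.015, 0.015, 0.015, 0.015, 0.015],
)

```text
clock: 34.5
position: [505.6, -310.1, 67.1]
ee_rot: [0.03, 1.0, 0.004, -0.002]
contact_force: [-0.6, -0.5, -2.3]
gripper_width: 22.5
```

```bash
python3 s2.py 2.8
cat > sf.py <<'E'
from fit import *
import sys
z=float(sys.argv[1]); S=get_image("scene");T=get_image("top")
for c in(S,T):
    # stick vs tray in one and the same camera
    a=fit([c],ST,"stick",UP,z,[507,-306,-.043])
    q=np.vstack([pix(c,pose(a[0],UP,z)(P)) for P in ST]); print(np.round(a[0],3),np.round(a[1],3))
u=[]
for c in(S,T):
    x,y=pix(c,[510,-270,20])[0].astype(int); u.append(cv2.resize(c["img"][y-60:y+60,x-60:x+60],(400,400),interpolation=cv2.INTER_CUBIC))
cv2.imwrite("pics/"+sys.argv[2],np.hstack(u)[:,:,::-1])
E
python3 sf.py 55 i.png
```

```text
t 34.5 p [ 505.6 -310.1   67.1] F [-0.6 -0.5 -2.3] w 22.5 j [-0.28  0.5  -0.26 -0.01 -0.81 -1.34]
X 2.8
[ 510.18605865 -306.16604607   16.        ]
rows 1 turn [-0.008, -0.004, 0.016] dp [0.0046, 0.004, 0.0489] | tot [-0.008 -0.004  0.016] [ 4.6  4.  48.9]
rows 1 turn [-0.008, -0.004, 0.016] dp [0.0046, 0.004, -0.0211] | tot [-0.008 -0.004  0.016] [  4.6   4.  -21.1]
rows 1 turn [-0.008, -0.004, 0.016] dp [0.0046, 0.004, -0.0511] | tot [-0.008 -0.004  0.016] [  4.6   4.  -51.1]
[ 4.96892e+02 -3.10824e+02 -2.60000e-02] [0.591]
[ 4.03351e+02 -3.00831e+02 -2.37000e-01] [1.219]
```

View pics/i.png

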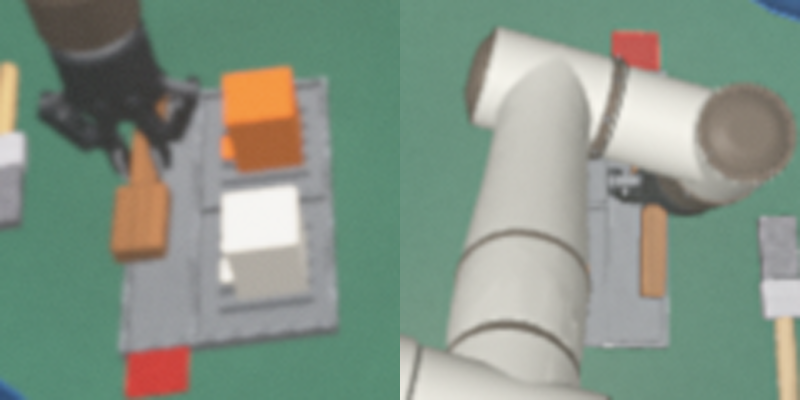

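>>> servo_tool(
  turn=[
    [-0.008, -0.004, 0.016],
    [0, 0, 0],
    [0, 0, 0],
    [0, 0, 0],
    [0, 0, 0],
  ],
  dp=[
    [0.004, 0.003, -0.01],
    [0, 0, -0.015],
    [0, 0, -0.008],
    [0, 0, 0],
    [0, 0, 0],
  ],
  fingers=[0.015, 0.015, 0.015, 0.015, 0.015],
)

```text
clock: 35.22
position: [515.8, -307.9, 39.8]
ee_rot: [0.019, 1.0, -0.003, 0.007]
contact_force: [-0.6, 0.4, -1.6]
gripper_width: 22.0
```

```bash
python3 s2.py 2.8
python3 - <<'E'
from fit import *
s=read_state(); zb=s["position"][2]-11.1
S=get_image("scene");T=get_image("top")
# blade only, scene camera
a=fit([S],[ST[1]],"stick",UP,zb,[507,-306,-.043],pad=4); print("blade->stick origin",np.round(a[0],3),np.round(a[1],3))
# visible handle end, top camera
P=[box(-95,-40,-12,12,0,22)]
a=fit([T],P,"stick",UP,zb,[507,-306,-.043],pad=5); print("handle end",np.round(a[0],3),np.round(a[1],3))
E
```

```text
t 35.23 p [ 515.8 -307.9   39.8] F [-0.6  0.4 -1.6] w 22.0 j [-0.27  0.53 -0.29  0.   -0.73 -1.34]
X 2.8
[ 510.18605865 -306.16604607   16.        ]
rows 2 turn [0.003, 0.007, -0.002] dp [-0.0028, 0.0009, 0.0381] | tot [ 0.006  0.015 -0.005] [-5.6  1.8 76.2]
rows 1 turn [0.006, 0.015, -0.005] dp [-0.0056, 0.0018, 0.0062] | tot [ 0.006  0.015 -0.005] [-5.6  1.8  6.2]
rows 1 turn [0.006, 0.015, -0.005] dp [-0.0056, 0.0018, -0.0238] | tot [ 0.006  0.015 -0.005] [ -5.6   1.8 -23.8]
blade->stick origin [ 5.01571e+02 -3.11747e+02  1.80000e-02] [0.263]
handle end [ 5.24075e+02 -3.08065e+02 -5.90000e-02] [0.291]
```

>>> servo_tool(
  turn=[
    [0.005, 0.012, -0.005],
    [0, 0, 0],
    [0, 0, 0],
    [0, 0, 0],
    [0, 0, 0],
  ],
  dp=[
    [-0.003, 0.002, -0.004],
    [0, 0, -0.004],
    [0, 0, -0.002],
    [0, 0, 0],
    [0, 0, 0],
  ],
  fingers=[0.015, 0.015, 0.015, 0.015, 0.015],
)

```text
clock: 35.95
position: [512.8, -306.0, 29.6]
ee_rot: [0.022, 1.0, -0.001, 0.001]
contact_force: [0.0, -0.9, -1.3]
gripper_width: 22.2
```

```bash
python3 s2.py 2.8
```

```text
t 35.95 p [ 512.8 -306.    29.6] F [ 0.  -0.9 -1.3] w 22.2 j [-0.27  0.55 -0.3   0.   -0.72 -1.35]
X 2.8
[ 510.18605865 -306.16604607   16.        ]
rows 2 turn [0.001, 0.001, 0.001] dp [-0.0013, -0.0001, 0.0432] | tot [0.001 0.003 0.001] [-2.6 -0.2 86.4]
rows 1 turn [0.001, 0.003, 0.001] dp [-0.0026, -0.0002, 0.0164] | tot [0.001 0.003 0.001] [-2.6 -0.2 16.4]
rows 1 turn [0.001, 0.003, 0.001] dp [-0.0026, -0.0002, -0.0136] | tot [0.001 0.003 0.001] [ -2.6  -0.2 -13.6]
```

Aligned to within 0.3 mm sideways. I lower towards contact, expected at TCP z of about 17.

>>> servo_tool(
  turn=[
    [0, 0, 0],
    [0, 0, 0],
    [0, 0, 0],
    [0, 0, 0],
    [0, 0, 0],
  ],
  dp=[
    [0, 0, -0.004],
    [0, 0, -0.003],
    [0, 0, -0.002],
    [0, 0, 0],
    [0, 0, 0],
  ],
  fingers=[0.015, 0.015, 0.015, 0.015, 0.015],
)

```text
clock: 36.58
position: [512.8, -306.0, 20.0]
ee_rot: [0.022, 1.0, -0.001, 0.001]
contact_force: [0.1, -0.3, -2.2]
gripper_width: 22.3
```

>>> servo_tool(
  turn=[
    [0, 0, 0],
    [0, 0, 0],
    [0, 0, 0],
    [0, 0, 0],
    [0, 0, 0],
  ],
  dp=[
    [0, 0, -0.001],
    [0, 0, -0.001],
    [0, 0, 0],
    [0, 0, 0],
    [0, 0, 0],
  ],
  fingers=[0.015, 0.015, 0.015, 0.015, 0.015],
)

```text
clock: 37.2
position: [513.0, -306.1, 18.1]
ee_rot: [0.022, 1.0, -0.001, 0.002]
contact_force: [0.2, -0.4, -0.9]
gripper_width: 22.3
```

>>> servo_tool(
  turn=[
    [0, 0, 0],
    [0, 0, 0],
    [0, 0, 0],
    [0, 0, 0],
    [0, 0, 0],
  ],
  dp=[
    [0, 0, -0.001],
    [0, 0, -0.0005],
    [0, 0, 0],
    [0, 0, 0],
    [0, 0, 0],
  ],
  fingers=[0.015, 0.015, 0.015, 0.015, 0.015],
)

```text
clock: 37.83
position: [513.1, -306.1, 17.1]
ee_rot: [0.022, 1.0, -0.001, 0.002]
contact_force: [-0.2, 0.5, 0.4]
gripper_width: 22.0
```

>>> servo_tool(
  turn=[
    [0, 0, 0],
    [0, 0, 0],
    [0, 0, 0],
    [0, 0, 0],
    [0, 0, 0],
  ],
  dp=[
    [0, 0, -0.0007],
    [0, 0, 0],
    [0, 0, 0],
    [0, 0, 0],
    [0, 0, 0],
  ],
  fingers=[0.015, 0.015, 0.045, 0.045, 0.045],
)

```text
clock: 38.45
position: [513.8, -306.4, 17.0]
ee_rot: [0.022, 1.0, -0.001, 0.003]
contact_force: [-0.0, -0.6, -0.2]
gripper_width: 45.1
```

>>> servo_tool(
  turn=[
    [0, 0, 0],
    [0, 0, 0],
    [0, 0, 0],
    [0, 0, 0],
    [0, 0, 0],
  ],
  dp=[
    [0, 0, 0.01],
    [0, 0, 0.03],
    [0, 0, 0.06],
    [0, 0, 0.06],
    [0, 0.06, 0.02],
  ],
  fingers=[0.045, 0.045, 0.045, 0.045, 0.045],
)

```text
clock: 39.08
position: [512.4, -249.1, 202.0]
ee_rot: [0.024, 1.0, -0.001, 0.002]
contact_force: [0.5, 0.7, -0.7]
gripper_width: 45.2
```

>>> servo_tool(
  turn=[
    [0, 0, 0],
    [0, 0, 0],
    [0, 0, 0],
    [0, 0, 0],
    [0, 0, 0],
  ],
  dp=[
    [-0.01, 0.06, 0],
    [-0.01, 0.06, 0],
    [-0.01, 0.06, 0],
    [-0.01, 0.06, 0],
    [-0.01, 0.06, 0],
  ],
  fingers=[0.045, 0.045, 0.045, 0.045, 0.045],
)

```text
clock: 39.7
position: [462.5, 58.2, 210.0]
ee_rot: [0.026, 1.0, -0.0, 0.01]
contact_force: [0.6, 0.9, 0.0]
gripper_width: 45.1
```

>>> servo_tool(
  turn=[
    [0, 0, 0],
    [0, 0, 0],
    [0, 0, 0],
    [0, 0, 0],
    [0, 0, 0],
  ],
  dp=[
    [-0.01, 0.06, 0],
    [-0.01, 0.06, 0],
    [-0.01, 0.06, 0],
    [0, 0, 0],
    [0, 0, 0],
  ],
  fingers=[0.045, 0.045, 0.045, 0.045, 0.045],
)

```text
clock: 40.33
position: [430.0, 246.6, 214.7]
ee_rot: [0.022, 1.0, 0.002, 0.013]
contact_force: [-0.7, -0.8, -0.2]
gripper_width: 44.7
```

Run:
```python
from fit import *
from plan import st,tray
st()
S=get_image("scene");T=get_image("top")
MD=np.diag([1,-1,-1.])
for n,c in(("scene",S),("top",T)):
    print(n)
    for k,P,B,z,p0 in(("stick",ST,UP,6,[510,-306,-.043]),("orange",BK,MD,41,[440,-208,-1.614]),("white",BK,MD,41,[582,-214,-1.614])):
        p,e=fit([c],P,k,B,z,p0,pad=8); t=(p[:2]-[509.9,-247.4]); a=1.528; print(k,np.round(p,3),np.round(e,2),"tray xy",np.round([t@[np.cos(a),np.sin(a)],t@[-np.sin(a),np.cos(a)]],1),"yaw rel",round(p[2]-a,3))
u=[]
for c in(S,T):
    x,y=pix(c,[520,-240,20])[0].astype(int); u.append(cv2.resize(c["img"][y-60:y+60,x-60:x+60],(400,400),interpolation=cv2.INTER_CUBIC))
cv2.imwrite("pics/j.png",np.hstack(u)[:,:,::-1]); cv2.imwrite("pics/k.png",cv2.resize(T["img"],None,fx=1.42,fy=1.42)[:,:,::-1])
```

```text
t 40.33 p [430.  246.6 214.7] F [-0.7 -0.8 -0.2] w 44.7 j [ 0.86  0.17 -0.35  0.02 -1.03 -2.48]
scene
stick [ 5.06666e+02 -3.06735e+02 -4.20000e-02] [0.26] tray xy [-59.4   0.7] yaw rel -1.57
orange [ 438.808 -210.623   -1.63 ] [0.17] tray xy [33.7 72.6] yaw rel -3.158
white [ 578.56  -216.093   -1.601] [0.42] tray xy [ 34.2 -67.3] yaw rel -3.129
top
stick [ 5.09718e+02 -3.06000e+02 -4.30000e-02] [0.18] tray xy [-58.6  -2.3] yaw rel -1.571
orange [ 442.329 -210.022   -1.585] [0.07] tray xy [34.5 69.1] yaw rel -3.113
white [ 586.153 -215.762   -1.584] [0.32] tray xy [ 34.9 -74.8] yaw rel -3.112
```

View pics/j.png

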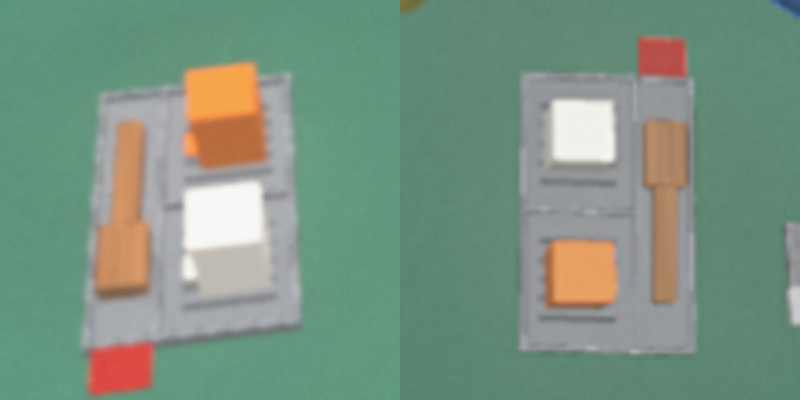

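View pics/k.png

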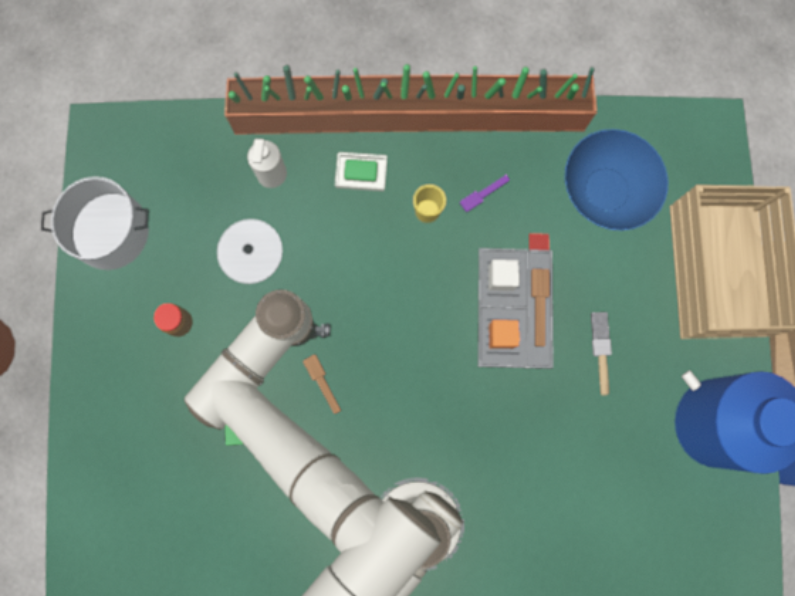

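Both beakers stand mouth down in their bays: white at (505,273), orange at (505,334), tabs towards the channel. The stick lies in the channel with its blade at the spout end (540,283), and everything else is where it was. Handing in.

```bash
python3 -c "
from bench import *
print(job_done())"
```

```text
the job is handed in; nothing more can be done
None
```

The tray is set out as asked and the job is handed in. The robot's clock read about 40 s of the 72 s allowed, and no verdict was reported.

- **Orange beaker:** I laid it on its side, took it again and turned it over. It was lowered to contact in the handle-end bay, mouth down.
- **White beaker:** I took it from its side, turned it and lowered it to contact in the spout-end bay, mouth down. My first grip was too near the edge, so I let go and took it again lower down before lifting.
- **Stick:** The large brown one lies flat in the channel with its blade at the red spout.

**Last checks:** I fitted all three in both cameras after the arm had moved clear.

| Thing | Position, off target | Direction |
|---|---|---|
| Stick | under 1 mm sideways | within about 0.1° of the channel |
| Beakers | under 4 mm | tabs within about 2° of square to the channel |

- **Where the checks disagreed:** The two cameras differ by up to about 7 mm on the white beaker along the tray. That fit was also the poorest, because white stands out weakly against the grey tray. The bay leaves far more room than that.
- **Everything else:** In the last top view the cup, lid, jar, brush and the other sticks stand as they did at the start. The arm partly hides the green stick, so I could not see all of it.

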